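# Pin the sliding anvil of a setting gauge with a taper pin

### The arm

A 6-joint arm with a two-finger parallel gripper is mounted at the origin on the work surface. World frame = base frame: x ahead of the robot, y to its left, z up, the work surface at z = 0. Lengths are in m, angles in degrees, forces in N, time in s.
With the tool pointing down it reaches from about 0.375 to 0.9 m from the base axis. Payload 3.1 kg.
Tool frame: the origin (TCP) lies at the centre of the arm's flange, where the gripper is bolted on; the fingertips stand 182 mm ahead of it and the grasp point (between the pads) lies bot.grip_point_offset ahead of it (bot.grip_point_offset is the distance from the TCP to the grasp point, in m); x points along the fingers, z is the direction in which the jaws open and shut, and the axes are right-handed (so a half turn about x gives the same grasp; the last joint's range is limited). The gripper opens to 87 mm and grips with 3 to 60 N. Pads are 19 mm wide; open, the fingers measure 117 mm over their backs; the gripper's body (75 mm by 190 mm) begins 51 mm behind the grasp point.
Start: joints at [-79.498, 30.224, 82.088, -0, 67.689, -10.227], TCP at [0.221, -0.585, 0.405] pointing down, gripper open.
Joint ranges: [-176.69, 176.69], [-43.24, 126.21], [12.49, 139.97], [-82, 262], [0, 151.66], [-163.58, 163.58]. Speed limits (degrees/s): [159.86, 159.86, 180, 180, 180, 180].

### API

Orientations are given as a 3x3 rotation matrix whose columns are the frame's x, y, z axes.
In Python, from rig import bot gives the robot as it stands.
- The arm moves only by the tool step_arm, never from a script. Its argument "motion" is a list that holds one entry, the list of rows, each a list of 7 numbers: the turn, a rotation vector about the world's x, y, z in degrees, then the shift along the world's x, y, z in mm, then the finger opening in mm, from 0 to 87. A call has 1 to 12 rows; each row is the pose to reach, as a shift and turn from the pose commanded when the call began; what a row does not reach only later rows make up. A row lasts 1/12 s, in which the tool goes at most 41.7 mm and 7.16 degrees, less where a joint would pass 70% of its speed; a pose out of reach is approached as far as the arm can. A call with a gripper value outside its range is refused whole. The fingers move at their own pace and stop on an object; the grip force is fixed at half the most. Time passes only in rows, so rows that repeat a pose let the fingers close. It gives the time, the measured TCP pose, the force and the opening at its end, in the units of the state.
- bot.read_state(): the state, without advancing time (a new reading comes with each control period).
- bot.capture(name): name is "scene" or "top" or "wrist"; returns a dict with "frame" (384x512x3 uint8, red, green, blue), "range_z" (384x512 float32, m along the optical axis (not along the pixel's ray), 0 where there is no reading), "fx", "fy", "cx", "cy" (pixels), "cam_to_world" (4x4, takes a point from camera to world coordinates). Camera axes: x right, y down, z forward; pixel columns grow to the right and rows downward; lengths in m; the calibration is good to about 2 mm. The wrist camera is an equidistant fisheye: a pixel r from the principal point sees the ray r / f radians off the axis. A picture is of the moment at which its call begins.
- bot.hand_in(): hands the job in, once; it reports no verdict.
The state is a dict: "time_s": time; "joint_positions": joint angles; "qvel": joint speeds; "tau": joint torques, N m; "position": TCP position; "tcp_rot": TCP orientation; "force": force on the tool from outside, world axes, zero at the start; "moment": the same for the moment, N m; "opening": opening from 0.0 (shut) to 1.0 (fully open).
Only numpy, scipy, OpenCV 4.12 (cv2) and the standard library are available. Lean on these libraries where they do the work, as an engineer would, in place of code of your own. Each camera call takes 0.05 s, during which the arm holds its last target.

### The job

Get the sloping setting gauge ready: lift the chrome extension rod out of its vees and lay it fully down in the free middle groove of the oak rod rack, then take the black-handled taper pin from the green tube and drive it square through the sliding anvil's foot and the bed below until its shoulder is home, drawing the anvil into line, and let go. Let the pin do the pulling: do not push the anvil with the gripper's fingers. Leave the micrometer head, the brass collar and the other two rods where they lie, and the green tube standing.

Things in the scene. Friction and masses are not known exactly. Their poses are not given: they have to be found in the camera images.
- gauge: setting gauge, fixed: grey base 104 x 206 mm, two cheeks, and a steel bed sloping 30 degrees, falling towards the robot. Origin: centre of underside; z up, x level to the uphill side, y level along the bed. On the bed stand two 90-degree vee rests (8 mm thick, 56 mm wide, peaks 36.5 mm above the bed) and the fixed anvil block (44 x 14 x 42 mm high), at y = -95, -30 and -142 mm of bed.
- bed: the gauge's steel bed, 86 (up the slope) x 210 x 12 mm. Origin: centre of the pin hole's mouth in its top face; z square to the face (30 degrees from vertical, leaning to the robot), x up the slope, y level along it (bed spans y -150 to +60 mm). Hole 14 mm, round, right through, clear for 50 mm below the top face. A rod in the vees lies along y, centre line at x = 0, z = 30 mm, right over the hole.
- anvil: sliding anvil on the bed. Axes as bed; origin: centre of its 14 mm round through hole at the foot's underside (the bed's top face), so in line it is at x = 0, y = 0 of bed. Brass foot 76 mm in x, y from -21 to +45 mm, 10 mm thick; dark upright block with the lapped face, 44 mm in x, y from 28 to 44 mm, 44 mm high.
- anvil_hole (a point): mouth of the anvil's pin hole in the foot's top face, 10 mm above the bed's top. The anvil starts 3 to 5 mm out of line along the bed's +y and up to 1.5 mm up or down the slope. It is stiff: about 3 N makes it slide, up to 6 mm (+y), 3 mm other ways, and it stays where left.
- rod_long: the chrome extension rod that lies in the gauge's vees: 12 mm diameter, 150 mm long (brass bayonet spigot 7 mm more at its +y end). Origin at its middle, y along the rod. 80 to 130 g.
- rack: oak rod rack, fixed. Origin: centre of underside, z up. Board 136 (x) x 110 (y) x 8 mm with two strips, 12 mm thick, at y = -35 and +35 mm, each with 90-degree vee grooves at x = -40, 0, +40 mm, peaks 46 mm above the underside. Rods lie along y; fully down, a rod's centre line is 34.5 mm above the origin. The middle groove is free for the long rod, its middle within 30 mm of rack centre.
- rod_short: bystander: chrome rod 12 mm diameter, 100 mm long, in the rack's groove at x = -40 mm. Origin at its middle, y along it.
- rod_mid: bystander: chrome rod 12 mm diameter, 125 mm long, in the rack's groove at x = +40 mm. Origin at its middle, y along it.
- tray: dented tin tray, fixed, 150 (x) x 100 (y) x 18 mm high, walls and floor 2 mm. Origin: centre of its underside. Holds the green tube with the pin at one end and the brass collar at the other.
- tube: green plastic spacer tube standing loose in the tray: 34 mm outside, 18 mm bore, 56 mm high. Origin: centre of its underside. The pin stands in it.
- pin: tapered alignment pin, 80 to 130 g, upright in the green tube. Origin: centre of its shoulder's underside (resting on the tube's rim), z up along the handle. Above: steel shoulder disc 26 mm diameter, 4 mm thick, then black phenolic handle 22 mm diameter from 4 to 54 mm. Below: 13 mm parallel shank for 20 mm, then a 30 mm tapered nose to a 5 mm tip.
- pin_tip (a point): the pin's tip, 50 mm below its shoulder.
- mic_head: bystander: satin inside micrometer head, 22 mm diameter, 90 mm long, lying on the drawer floor on the robot's side of the gauge. Origin at its middle, on its axis, y along it.
- collar: bystander: worn brass lock collar, 30 mm outside, 13 mm high, lying in the tin tray. Origin: centre of its underside.
There are look-alikes about, which are no part of the job. Leave any purple look-alike of the rod_long alone. What is shaped like the pin but blue is not meant.

How it is judged:
By the outcome, as a careful person would: the job done as asked, in the order asked, and still so for the second after the job is handed in, with the robot touching nothing.
It also fails if it takes over 54 s, if anything falls off the work surface, if the arm or the gripper's body presses on something with over 40 N, if the wrist force passes 120 N, or if a joint passes its speed limit or range.

## Working session

There is one attempt and no reset: what is moved stays moved. The work goes in short steps, Python scripts to look and compute and a tool call to move; the robot and the scene stay as the last step left them, time stands still between calls to the robot, and variables do not carry over. Pictures are saved under pics/ and viewed, and the job is handed in when it is done.

Besides the shell and the picture viewer there is one more tool, called after "Call:" by a JSON object that holds its "api" and its "payload". step_arm: Moves the arm, as the interface text tells. Its arguments: {"type":"object","properties":{"motion":{"type":"array"}},"required":["motion"]}

```bash
ls; mkdir -p pics; cat > h.py <<'E'
import numpy as np, cv2
from rig import bot
def cap(n,save=None):
    c=bot.capture(n); 
    np.savez(f'last_{n}.npz',**{k:np.array(v) for k,v in c.items()})
    if save: cv2.imwrite('pics/'+save,c['frame'][:,:,::-1])
    return c
def load(n): return dict(np.load(f'last_{n}.npz'))
def world(c,u,v,z=None):
    d=c['range_z'][int(round(v)),int(round(u))] if z is None else z
    p=np.array([(u-c['cx'])/c['fx']*d,(v-c['cy'])/c['fy']*d,d,1]); return (c['cam_to_world']@p)[:3]
def cloud(c):
    h,w=c['range_z'].shape; u,v=np.meshgrid(np.arange(w),np.arange(h)); d=c['range_z']
    P=np.stack([(u-c['cx'])/c['fx']*d,(v-c['cy'])/c['fy']*d,d],-1)
    W=P@c['cam_to_world'][:3,:3].T+c['cam_to_world'][:3,3]; W[d==0]=np.nan; return W
E
python3 - <<'E'
from h import *
np.set_printoptions(precision=4,suppress=True)
for n in ['scene','top','wrist']:
    c=cap(n,n+'0.png'); print(n,c['fx'],c['cx'],c['cy'],c['cam_to_world'])
print(bot.read_state(), bot.grip_point_offset)
E
```

```text
pics
scene 380.1015711418137 255.82767666912673 191.790064597275 [[ 0.4259  0.6158 -0.6629  1.108 ]
 [ 0.9046 -0.2772  0.3238 -0.2282]
 [ 0.0156 -0.7376 -0.6751  0.7497]
 [ 0.      0.      0.      1.    ]]
top 433.14290981085867 252.96056969723307 192.4045950214081 [[-0.0035 -0.9978  0.0655  0.3464]
 [-1.      0.003  -0.0071  0.1016]
 [ 0.0068 -0.0655 -0.9978  1.2932]
 [ 0.      0.      0.      1.    ]]
wrist 297.3186396354542 261.5581101102372 190.9215082000861 [[ 0.3538 -0.9052 -0.2353  0.2836]
 [-0.9353 -0.3427 -0.0883 -0.5593]
 [-0.0007  0.2513 -0.9679  0.3844]
 [ 0.      0.      0.      1.    ]]
{'time_s': 0.15, 'joint_positions': array([-79.4958,  30.2645,  82.1395,   0.002 ,  67.6901, -10.2283]), 'qvel': array([-0.0795, -0.1054, -0.2253, -0.0048,  0.0786, -0.0026]), 'tau': array([  0.0008, -44.0432, -17.6842,   0.0633,   0.0553,  -0.0001]), 'position': array([ 0.2212, -0.5843,  0.404 ]), 'tcp_rot': array([[-0.0003,  0.9352,  0.354 ],
       [ 0.0016,  0.354 , -0.9352],
       [-1.    ,  0.0003, -0.0016]]), 'force': array([ 0.3075, -0.1316,  0.2037]), 'moment': array([-0.0199,  0.0222,  0.0028]), 'opening': 1.003333605361205} 0.1635
```

View pics/scene0.png

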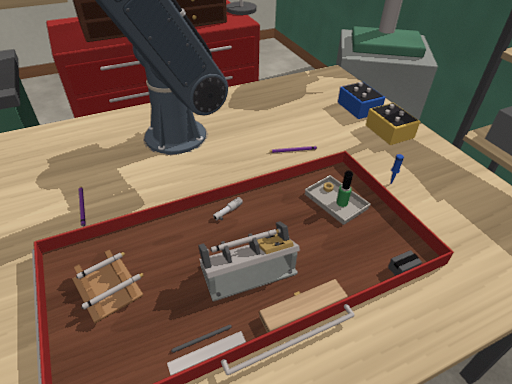

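View pics/top0.png

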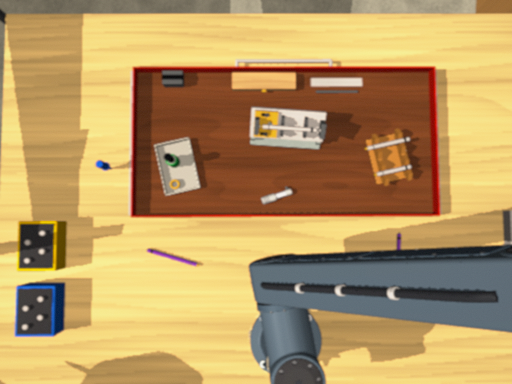

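View pics/wrist0.png

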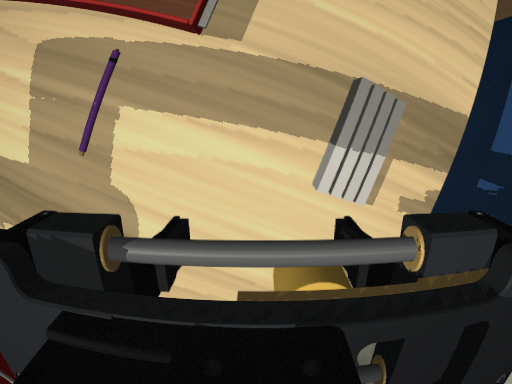

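The scene view shows the gauge at about (250,260), the rack at (107,283) and the tray at (337,198). In the top view they are at (288,128), (388,157) and (177,165). I'll enlarge these.

```bash
python3 - <<'E'
from h import *
t=load('top')['frame'][:,:,::-1]; s=load('scene')['frame'][:,:,::-1]
def crop(im,x0,y0,x1,y1,n):
    k=min(800/(x1-x0),600/(y1-y0)); cv2.imwrite('pics/'+n,cv2.resize(im[y0:y1,x0:x1],None,fx=k,fy=k,interpolation=cv2.INTER_CUBIC)); print(n,k)
crop(t,240,95,420,195,'t_gr.png'); crop(t,145,130,210,200,'t_tray.png'); crop(s,190,210,310,300,'s_g.png')
E
```

```text
t_gr.png 4.444444444444445
t_tray.png 8.571428571428571
s_g.png 6.666666666666667
```

```bash
python3 - <<'E'
from h import *
np.set_printoptions(precision=4,suppress=True)
c=load('top'); W=cloud(c)
# tables of z in regions (top view)
print('floor',world(c,225,180),world(c,340,120),world(c,210,120))
Z=W[...,2]
np.set_printoptions(linewidth=250)
print((Z[104:152:2,248:330:3]*1000).round(0))
print('tray');print((Z[138:196:2,152:202:3]*1000).round(0))
print('rack');print((Z[126:190:2,364:414:3]*1000).round(0))
E
```

```text
floor [0.4677 0.1754 0.0114] [ 0.6473 -0.1693  0.0129] [0.6492 0.2208 0.0079]
[[ 10.  10.   8.   9.   8.   8.   9.  11.   5.   7.  10.  11.   5.   9.   7.  10.  10.   9.  11.   6.   8.   9.   3.   6.   9.   7.   9.   4.]
 [ 13.   5.   9.   9.   8.  10.   7.   9.  11.   7.   8.   3.   4.   8.   9.   8.   9.   7.  10.  10.   9.   4.   7.   5.   7.   8.   8.   6.]
 [ 10.  96.  91.  94.  96.  92.  91.  92.  89.  91.   9.  13.  11.  12.  11.  10.   8.  10.   7.  10.   8.  10.   5.   8.   8.  12.  10.   8.]
 [ 11.  93.  93.  99.  97.  94.  96.  91.  96.  93.  93.  98.  98.  94.  92.  96.  93.  93.  88.  86.   8.  10.  15.  12.   8.   4.  10.   8.]
 [ 11.  88.  89. 101. 100.  99.  99.  95. 103. 103.  88.  93.  95.  91.  93.  94.  93.  92.  97.  91.  94.  93.  96.  98.  95.  95.   6.   6.]
 [  8.  90.  99.  94. 100.  99. 105.  98.  95.  96.  88.  90.  89.  90.  91.  88.  91.  94.  90.  93.  93.  95.  91.  91.  95.  95.  14.  12.]
 [  8.  85.  94.  95.  97.  95. 101.  96. 101.  97.  88. 103.  89.  88.  90.  87.  90.  89.  87.  90.  85.  90.  91.  90.  95.  94.  15.   6.]
 [ 10.  79. 108. 108.
[... 6546 characters left out ...]
11. 12. 17. 29. 38. 45. 46. 52. 50. 45. 45. 27. 43. 43. 10.]
 [nan  3. 13. 15. 40. 45. 45. 48. 47. 47. 19. 22. 16. 22. 48. 50.  8.]
 [ 5.  9. 11.  9. 51. 46. 46. 44. 16. 18. 22. 21. 16. 13. 43. 54.  4.]
 [ 5.  5.  7.  7. 15. 17. 44. 44. 16. 18. 13. 17. 19. 16. 33. 48.  7.]
 [ 9.  5. 10.  9. 12. 19. 38. 56. 52. 11. 13. 12. 18.  5. 33. 43.  6.]
 [ 7. 10.  6.  3. 15. 17. 32. 49. 50. 16. 10.  9.  8. 13.  8.  7. 12.]
 [10.  6. 10.  9. 17. 16. 31. 47. 13.  9.  9. 11. 12.  8. 10.  8.  8.]
 [ 7.  7.  7.  8.  3. 11.  3. 43.  9.  6.  6.  9.  6.  8. 12.  8.  9.]
 [ 8. 12.  6.  8. 10.  7. 12.  9. 10.  7. 10. 13. 10.  8.  8.  9. 10.]
 [ 9.  8.  3.  7.  7.  9. 11.  6.  8.  9.  5.  5. 11.  8.  7.  9.  7.]]
```

View pics/t_gr.png

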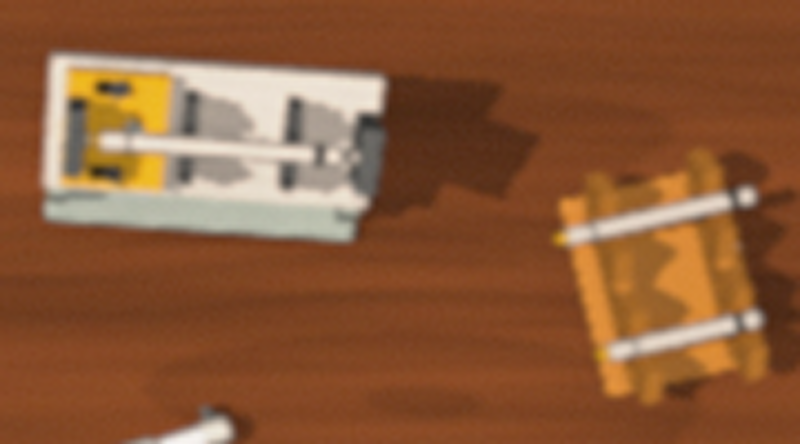

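View pics/t_tray.png

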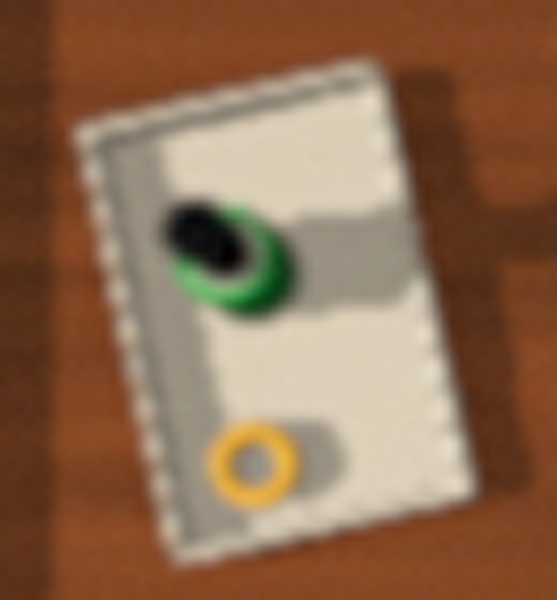

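View pics/s_g.png

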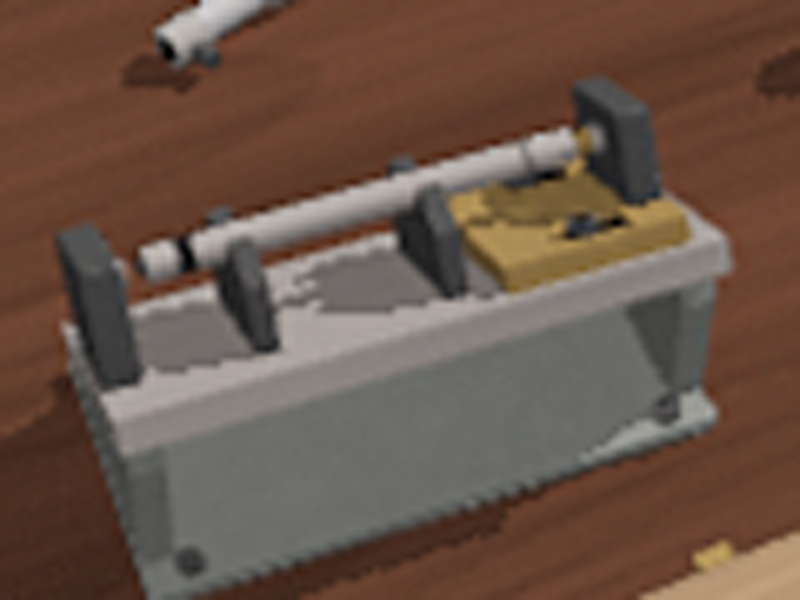

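```bash
cat > fit.py <<'E'
from h import *
from scipy.optimize import least_squares
def box(p,lo,hi):
    lo=np.array(lo);hi=np.array(hi);q=np.abs(p-(lo+hi)/2)-(hi-lo)/2
    return np.linalg.norm(np.maximum(q,0),axis=-1)+np.minimum(q.max(-1),0)
def cyl(p,c,ax,r,lo,hi):
    a=p[...,ax]; o=[i for i in range(3) if i!=ax]
    d=np.stack([np.hypot(p[...,o[0]]-c[o[0]],p[...,o[1]]-c[o[1]])-r,np.abs(a-(lo+hi)/2)-(hi-lo)/2],-1)
    return np.linalg.norm(np.maximum(d,0),axis=-1)+np.minimum(d.max(-1),0)
def vee(p,y,t,hw,z0,zp,xc,depth,lo=0):
    b=box(p,[xc-hw,y-t/2,lo],[xc+hw,y+t/2,zp])
    return b
def bedsdf(p,ax=0,ay=4,ry=-62,rod=True,anv=True): # p in bed frame mm
    s=[box(p,[-43,-150,-12],[43,60,0]),box(p,[-22,-149,0],[22,-135,42])]
    for y in (-95,-30):
        b=box(p,[-28,y-4,0],[28,y+4,36.5]); v=(np.abs(p[...,0])-(p[...,2]-(30-6*2**.5)))/2**.5 # inside V negative
        s.append(np.maximum(b,-v))
    if rod: s.append(cyl(p,[0,0,30],1,6,ry-75,ry+75))
    if anv:
        s+= [box(p,[ax-38,ay-21,0],[ax+38,ay+45,10]),box(p,[ax-22,ay+28,0],[ax+22,ay+44,44])]
    return np.min(s,0)
def Rz(a): return np.array([[np.cos(a),-np.sin(a),0],[np.sin(a),np.cos(a),0],[0,0,1]])
def Rbed(yaw):
    s=np.radians(30); return Rz(yaw)@np.array([[np.cos(s),0,-np.sin(s)],[0,1,0],[np.sin(s),0,np.cos(s)]])
def racksdf(p):
    s=[box(p,[-68,-55,0],[68,55,8])]
    for y in(-35,35):
        b=box(p,[-68,y-6,0],[68,y+6,46])
        for x in(-40,0,40):
            v=(np.abs(p[...,0]-x)-(p[...,2]-(34.5-6*2**.5)))/2**.5
            b=np.maximum(b,-v)
        s.append(b)
    s+=[cyl(p,[-40,0,34.5],1,6,-50,50),cyl(p,[40,0,34.5],1,6,-62.5,62.5)]
    return np.min(s,0)
E
python3 - <<'E'
from fit import *
np.set_printoptions(precision=2,suppress=True)
for n in('top','scene'):
    W=cloud(load(n)).reshape(-1,3)*1000
    fl=W[(W[:,0]>430)&(W[:,0]<700)&(W[:,1]>-250)&(W[:,1]<230)&(abs(W[:,2]-8)<8)]; A=np.c_[fl[:,:2],np.ones(len(fl))]
    print(n,'floor plane',np.linalg.lstsq(A,fl[:,2],rcond=None)[0],np.median(fl[:,2]))
    P=W[(W[:,0]>540)&(W[:,0]<690)&(W[:,1]>-110)&(W[:,1]<130)&(W[:,2]>48)]
    print(len(P), P.mean(0))
    f=lambda q: bedsdf((P-q[:3])@Rbed(q[3]),q[4],q[5])
    best=None
    for dy in(-20,0,20):
        r=least_squares(f,[600,45+dy,75,-.06,0,4],loss='soft_l1',f_scale=2,x_scale=[1,1,1,.01,1,1])
        if best is None or r.cost<best.cost: best=r
    q=best.x; print('bed',q,np.degrees(q[3]),best.cost/len(P),np.median(abs(f(q))))
    Q=W[(W[:,0]>430)&(W[:,0]<660)&(W[:,1]>-290)&(W[:,1]<-150)&(W[:,2]>13)&(W[:,2]<80)]
    g=lambda q: racksdf((Q-q[:3])@Rz(q[3]))
    r=least_squares(g,[Q[:,0].mean(),Q[:,1].mean(),9,.22],loss='soft_l1',f_scale=2,x_scale=[1,1,1,.01]); print('rack',len(Q),r.x,np.degrees(r.x[3]),np.median(abs(g(r.x))))
    # tube+pin
    T=W[(W[:,0]>450)&(W[:,0]<580)&(W[:,1]>200)&(W[:,1]<320)&(W[:,2]>35)&(W[:,2]<140)]
    def h(q):
        p=T-q[:3]; return np.min([cyl(p,[0,0,0],2,17,0,56),cyl(p,[0,0,0],2,13,56,60),cyl(p,[0,0,0],2,11,60,110)],0)
    r=least_squares(h,[T[:,0].mean(),T[:,1].mean(),11],loss='soft_l1',f_scale=2); print('tube',len(T),r.x,np.median(abs(h(r.x))))
print(bot.grip_point_offset)
E
```

```text
top floor plane [0.   0.   8.46] 8.682848727250336
2246 [619.13  -4.42  86.24]
bed [618.61  41.61  84.48  -0.09  -3.46  -0.83] -5.02915080110633 2.3032148581067853 1.7629223021853404
rack 758 [ 525.15 -236.05   14.67    0.1 ] 5.90595623115225 2.362561681258179
tube 55 [524.14 307.63   9.39] 1.400044239086558
scene floor plane [0.   0.   8.64] 9.044929279263648
2754 [627.94  -9.43  90.76]
bed [621.15  39.62  85.08  -0.1   -6.35   6.8 ] -5.924955613778356 4.841440242382207 1.9461339211584487
rack 829 [ 529.26 -291.42    9.4     0.86] 49.07916122019009 2.6063713387132896
tube 169 [520.87 306.12   7.2 ] 2.316511516586232
0.1635
```

```bash
cat > doit.py <<'E'
from fit import *
np.set_printoptions(precision=2,suppress=True)
def run(n,W,b0=[620,41,84,-.07,-1,4]):
    P=W[(W[:,0]>520)&(W[:,0]<720)&(W[:,1]>-140)&(W[:,1]<140)&(W[:,2]>48)]
    B=(P-b0[:3])@Rbed(b0[3]); P=P[(bedsdf(B,*b0[4:])<12)]
    f=lambda q: np.clip(bedsdf((P-q[:3])@Rbed(q[3]),q[4],q[5]),-1e3,12)
    r=least_squares(f,b0,loss='soft_l1',f_scale=1.5,x_scale=[1,1,1,.01,1,1]); q=r.x
    print(n,'bed',len(P),q,np.degrees(q[3]),np.median(abs(f(q))))
    Q=W[(W[:,0]>430)&(W[:,0]<660)&(W[:,1]>-380)&(W[:,1]<-210)&(W[:,2]>13)&(W[:,2]<80)]
    c=np.median(Q,0)
    g=lambda q: racksdf((Q-q[:3])@Rz(q[3]))
    r=least_squares(g,[c[0],c[1],9,.2],loss='soft_l1',f_scale=1.5,x_scale=[1,1,1,.01]); print(n,'rack',len(Q),r.x,np.degrees(r.x[3]),np.median(abs(g(r.x))))
    T=W[(W[:,0]>450)&(W[:,0]<590)&(W[:,1]>220)&(W[:,1]<360)&(W[:,2]>35)&(W[:,2]<140)]
    if len(T)>20:
        def h(q):
            p=T-q[:3]; return np.min([cyl(p,[0,0,0],2,17,0,56),cyl(p,[0,0,0],2,13,56,60),cyl(p,[0,0,0],2,11,60,110)],0)
        r=least_squares(h,[520,300,9],loss='soft_l1',f_scale=1.5); print(n,'tube',len(T),r.x,np.median(abs(h(r.x))))
if __name__=='__main__':
    for n in('top','scene'): run(n,cloud(load(n)).reshape(-1,3)*1000)
E
python3 doit.py
```

```text
top bed 2247 [618.6   41.61  84.5   -0.09  -3.48  -0.8 ] -5.0312156792875316 1.7670954714394966
top rack 1840 [ 532.86 -311.16    9.01    0.22] 12.644648243122868 1.2996293455415682
top tube 148 [522.51 328.52  10.63] 0.7647137643780875
scene bed 2672 [619.89  39.7   85.23  -0.09  -4.87   7.13] -5.434568384749445 1.601945767439192
scene rack 2881 [ 531.23 -312.91    8.87    0.22] 12.832955021976097 0.860930736510019
scene tube 303 [520.78 326.03  11.12] 0.6603658167982331
```

```bash
cat > plan.py <<'E'
from h import *
from fit import Rbed,Rz
from scipy.spatial.transform import Rotation as R
G=bot.grip_point_offset*1000
def mv(Rt,p_grip,cmdR=None,cmdp=None):
    """turn, shift from current commanded (approx. measured) pose; p_grip mm"""
    s=bot.read_state(); R0=s['tcp_rot'] if cmdR is None else cmdR; p0=s['position']*1000 if cmdp is None else cmdp
    tcp=np.array(p_grip)-Rt[:,0]*G
    rv=R.from_matrix(Rt@R0.T).as_rotvec(degrees=True)
    return rv.round(2),(tcp-p0).round(1),tcp.round(1)
def bedtool(yaw,tilt=30):
    B=Rz(yaw)@R.from_euler('y',-tilt,degrees=True).as_matrix()
    x=-B[:,2]; z=B[:,0]; return np.c_[x,np.cross(z,x),z]
E
python3 - <<'E'
from plan import *
np.set_printoptions(precision=3,suppress=True)
yaw=np.radians(-4.2); B=Rbed(yaw); o=np.array([619,40.5,85])
Rt=bedtool(yaw); print(Rt)
print(mv(Rt,o+B@[0,-40,30+120]))
E
```

```text
[[ 0.499  0.073  0.864]
 [-0.037  0.997 -0.063]
 [-0.866  0.     0.5  ]]
(array([-19.  , -25.42,  63.49]), array([238.5, 596.3, -47.5]), array([459.7,  12.1, 356.5]))
```

Call:
{"api": "step_arm", "payload": {"motion": [[[-19,-25.4,63.5,238,596,-47,60],[-19,-25.4,63.5,238,596,-47,60],[-19,-25.4,63.5,238,596,-47,60],[-19,-25.4,63.5,238,596,-47,60],[-19,-25.4,63.5,238,596,-47,60],[-19,-25.4,63.5,238,596,-47,60],[-19,-25.4,63.5,238,596,-47,60],[-19,-25.4,63.5,238,596,-47,60],[-19,-25.4,63.5,238,596,-47,60],[-19,-25.4,63.5,238,596,-47,60],[-19,-25.4,63.5,238,596,-47,60],[-19,-25.4,63.5,238,596,-47,60]]]}}

```text
time_s: 1.15
position: [0.4062, -0.1198, 0.3681]
tcp_rot: [[0.5, 0.075, 0.863], [-0.038, 0.997, -0.065], [-0.865, -0.0, 0.501]]
force: [0.4, -0.4, -0.3]
opening: 0.687
```

```bash
python3 - <<'E'
from plan import *
np.set_printoptions(precision=3,suppress=True)
s=bot.read_state();print(s['time_s'],s['joint_positions'],s['position'])
yaw=np.radians(-4.2); B=Rbed(yaw); o=np.array([619,40.5,85])
Rt=bedtool(yaw)
print(mv(Rt,o+B@[0,-40,30+120]))
E
```

```text
1.15 [-36.271  16.059 121.011  43.666  22.6   -69.768] [ 0.406 -0.12   0.368]
(array([0.02, 0.08, 0.09]), array([ 53.6, 131.9, -11.6]), array([459.7,  12.1, 356.5]))
```

Call:
{"api": "step_arm", "payload": {"motion": [[[0,0,0,54,132,-12,60],[0,0,0,54,132,-12,60],[0,0,0,54,132,-12,60],[0,0,0,54,132,-12,60],[0,0,0,54,132,-12,60],[0,0,0,54,132,-12,60]]]}}

```text
time_s: 1.65
position: [0.4604, 0.0126, 0.356]
tcp_rot: [[0.499, 0.069, 0.864], [-0.035, 0.998, -0.059], [-0.866, -0.001, 0.501]]
force: [-0.4, 0.4, 0.5]
opening: 0.689
```

```bash
python3 - <<'E'
from plan import *
np.set_printoptions(precision=3,suppress=True)
s=bot.read_state();print(s['time_s'],s['joint_positions'],s['position'],s['qvel'])
c=cap('wrist','w1.png'); print(c['cam_to_world'], (c['range_z']>0).mean())
cap('top','t1.png'); cap('scene','s1.png')
E
```

```text
1.65 [-13.711  19.893 117.154  20.273  14.113 -28.212] [0.46  0.013 0.356] [-3.172 -0.511  0.857  2.046 -0.083 -3.066]
[[ 0.864 -0.192  0.466  0.474]
 [-0.059 -0.957 -0.285  0.081]
 [ 0.5    0.219 -0.838  0.339]
 [ 0.     0.     0.     1.   ]] 0.9454294840494791
```

View pics/w1.png

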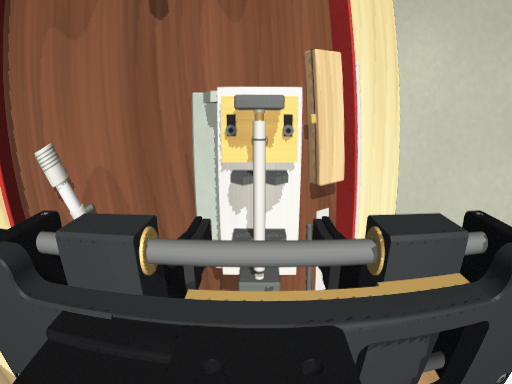

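The wrist view shows the gauge square on. The rod runs along column 259, the foot covers columns 221–298, the upright is at row 101 and the bed's top edge is at row 88. I'll fit the bed from this cloud.

```bash
cat >> h.py <<'E'
def fcloud(c):
    h,w=c['range_z'].shape; u,v=np.meshgrid(np.arange(w),np.arange(h)); d=c['range_z']
    x=(u-c['cx'])/c['fx']; y=(v-c['cy'])/c['fy']; t=np.hypot(x,y); t=np.maximum(t,1e-9); k=np.tan(t)/t
    P=np.stack([x*k*d,y*k*d,d],-1); W=P@c['cam_to_world'][:3,:3].T+c['cam_to_world'][:3,3]; W[(d==0)|(t>1.2)]=np.nan; return W
def fray(c,u,v):
    x=(u-c['cx'])/c['fx']; y=(v-c['cy'])/c['fy']; t=np.hypot(x,y); d=np.array([x/t*np.sin(t),y/t*np.sin(t),np.cos(t)]); return c['cam_to_world'][:3,:3]@d
def fproj(c,Pw):
    q=(np.atleast_2d(Pw)-c['cam_to_world'][:3,3])@c['cam_to_world'][:3,:3]; r=np.hypot(q[:,0],q[:,1]); t=np.arctan2(r,q[:,2])
    return np.c_[c['cx']+c['fx']*t*q[:,0]/r, c['cy']+c['fy']*t*q[:,1]/r]
E
python3 - <<'E'
from fit import *
np.set_printoptions(precision=2,suppress=True,linewidth=200)
c=load('wrist'); im=c['frame'][:,:,::-1]
cv2.imwrite('pics/w1c.png',cv2.resize(im[70:230,180:320],None,fx=4,fy=4,interpolation=cv2.INTER_CUBIC)[:600])
Wf=fcloud(c)*1000
W=Wf[:205].reshape(-1,3); W=W[~np.isnan(W[:,0])]
P=W[(W[:,0]>500)&(W[:,0]<720)&(W[:,1]>-140)&(W[:,1]<140)&(W[:,2]>40)&(W[:,2]<150)]
b0=[620,41,84,-.07,0,4]
for fs in (3,1.5):
    Pk=P[bedsdf((P-b0[:3])@Rbed(b0[3]),*b0[4:6])<8]
    f=lambda q: bedsdf((Pk-q[:3])@Rbed(q[3]),q[4],q[5])
    r=least_squares(f,b0[:6],loss='soft_l1',f_scale=fs,x_scale=[1,1,1,.01,1,1]); b0=r.x; print(len(Pk),b0,np.degrees(b0[3]),np.median(abs(f(b0))),np.mean(f(b0)))
q=b0
# plane fit of bed, foot
B=(Wf-q[:3])@Rbed(q[3])
def tab(p): print((B[p]).round(1))
for (v,u) in [(200,230),(200,290),(150,228),(150,290),(100,258),(140,259),(200,259),(175,236)]: print((u,v),np.nanmedian(B[v-1:v+2,u-1:u+2].reshape(-1,3),0))
np.save('bedw.npy',q)
E
```

```text
9771 [616.51  41.37  84.25  -0.1    3.44  -2.16] -5.57849763969105 0.9384249505882458 -0.6854578381278588
9812 [616.5   40.81  84.24  -0.1    3.04  -2.25] -5.805657557653151 0.9149829425406573 -0.5991871193133792
(230, 200) [-30.24 -60.06 -12.81]
(290, 200) [ 33.96 -58.27 -11.8 ]
(228, 150) [-31.43  -5.46  -0.58]
(290, 150) [30.32 -3.74 -0.77]
(258, 100) [-2.5  42.56 34.08]
(259, 140) [-0.7   6.99 25.54]
(259, 200) [  0.85 -49.2   24.32]
(236, 175) [-21.55 -27.05  17.84]
```

View pics/w1c.png

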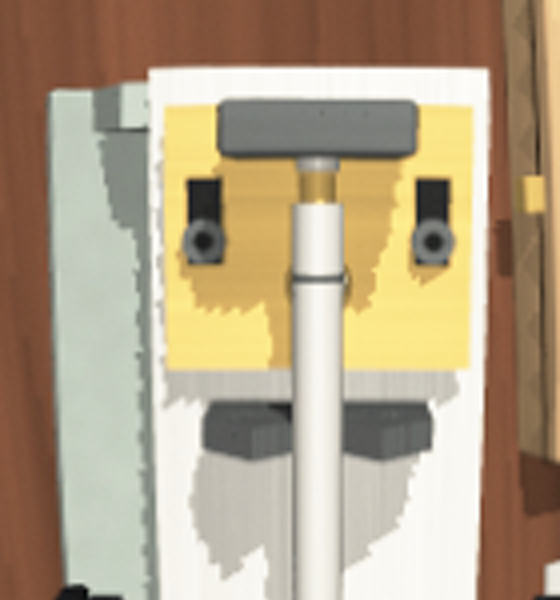

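```bash
sed -i 's/\[-43,-150,-12\],\[43,60,0\]/[-43,-150,-80],[43,60,0]/' fit.py; cat > fw.py <<'E'
from fit import *
np.set_printoptions(precision=2,suppress=True,linewidth=200)
def go(name,W,b0,lim=6,**k):
    P=W[~np.isnan(W[:,0])]; P=P[(P[:,0]>500)&(P[:,0]<720)&(P[:,1]>-140)&(P[:,1]<140)&(P[:,2]<170)]
    for fs in (3,1.5,1):
        B=(P-b0[:3])@Rbed(b0[3]); Pk=P[(abs(bedsdf(B,*b0[4:7],**k))<lim)&(B[:,2]>-4)]
        f=lambda q: bedsdf((Pk-q[:3])@Rbed(q[3]),*q[4:7],**k)
        r=least_squares(f,b0,loss='soft_l1',f_scale=fs,x_scale=[1,1,1,.01,1,1,1]); b0=r.x
    print(name,len(Pk),b0,'yaw',np.degrees(b0[3]),np.median(abs(f(b0))),np.mean(f(b0))); return b0
E
python3 - <<'E'
from fw import *
b0=[620,41,75,-.07,0,4,-62]
c=load('wrist'); Wf=fcloud(c)*1000
q=go('wrist',Wf[:205].reshape(-1,3),b0); np.save('bedw.npy',q)
B=(Wf-q[:3])@Rbed(q[3])
for (v,u) in [(200,230),(200,290),(150,228),(150,290),(100,258),(140,259),(200,259)]: print((u,v),np.nanmedian(B[v-1:v+2,u-1:u+2].reshape(-1,3),0))
q=go('scene',cloud(load('scene')).reshape(-1,3)*1000,b0)
import os
E
```

```text
wrist 9807 [621.29  40.75  74.55  -0.07   0.4    5.88 -45.06] yaw -4.116983501742221 0.4740910012272579 0.0037961169894957696
(230, 200) [-31.09 -59.75  -1.16]
(290, 200) [ 33.17 -59.58  -0.16]
(228, 150) [-30.87  -4.93  10.26]
(290, 150) [30.91 -4.81 10.09]
(258, 100) [-0.69 42.84 44.24]
(259, 140) [ 0.21  7.09 36.23]
(259, 200) [  0.31 -49.12  35.83]
scene 2326 [621.62  39.22  75.06  -0.07  -0.03   7.34 -48.62] yaw -4.119191997092172 0.5209558687728304 -0.03034882542053786
```

```bash
python3 - <<'E'
from fw import *
c=load('wrist'); q=np.load('bedw.npy'); Rb=Rbed(q[3])
o=(c['cam_to_world'][:3,3]*1000-q[:3])@Rb
def hit(px,py,z):
    u,v=180+px/4-.375,70+py/4-.375
    d=fray(c,u,v)@Rb; t=(z-o[2])/d[2]; return (o+t*d).round(2)
print('foot front',hit(166,369,10),hit(470,369,10)); print('foot back L',hit(166,106,10),hit(472,106,10))
print('bed far corners',hit(150,68,0),hit(489,70,0))
print('rod end',hit(318,205,33),'edges',hit(293,230,30),hit(343,230,30), hit(294,590,30),hit(341,590,30))
print('upright top far/near',hit(220,101,44),hit(417,101,44)); print('nub',hit(318,158,30))
print('screws',hit(204,241,12),hit(432,241,12)); print('vee ends',hit(203,430,20),hit(432,430,20))
E
```

```text
foot front [-38.07 -16.94  10.  ] [ 38.34 -16.71  10.  ]
foot back L [-37.29  48.91  10.  ] [37.7  49.07 10.  ]
bed far corners [-42.74  59.54   0.  ] [43.18 59.2   0.  ]
rod end [ 0.25 24.38 33.  ] edges [-5.49 18.55 30.  ] [ 5.96 18.58 30.  ] [ -5.46 -68.3   30.  ] [  6.03 -68.26  30.  ]
upright top far/near [-20.92  47.51  44.  ] [21.63 47.59 44.  ]
nub [ 0.19 35.16 30.  ]
screws [-27.84  15.25  12.  ] [28.02 15.39 12.  ]
vee ends [-27.91 -30.54  20.  ] [ 28.17 -30.35  20.  ]
```

```bash
python3 - <<'E'
from plan import *
np.set_printoptions(precision=3,suppress=True)
yaw=np.radians(-4.12); B=Rbed(yaw); o=np.array([621.4,40.2,74.8]); np.save('bed.npy',np.r_[o,yaw])
Rt=bedtool(yaw)
for y,z in((-55,80),(-55,30)): print(mv(Rt,o+B@[0,y,z]))
s=bot.read_state(); print(s['position'],s['tcp_rot'])
E
```

```text
(array([0.03, 0.05, 0.12]), array([ 36. , -16.2, -70.5]), array([496. ,  -5.9, 285.7]))
(array([0.03, 0.05, 0.12]), array([  61. ,  -18. , -113.8]), array([520.9,  -7.7, 242.4]))
[0.46  0.01  0.356] [[ 0.499  0.074  0.863]
 [-0.037  0.997 -0.064]
 [-0.866 -0.     0.501]]
```

Call:
{"api": "step_arm", "payload": {"motion": [[[0,0,0,36,-16,-70.5,40],[0,0,0,36,-16,-70.5,40],[0,0,0,36,-16,-70.5,40],[0,0,0,42,-16.5,-81,40],[0,0,0,48,-17,-92,40],[0,0,0,55,-17.5,-103,40],[0,0,0,61,-18,-114,40],[0,0,0,61,-18,-114,40],[0,0,0,61,-18,-114,40],[0,0,0,61,-18,-114,40]]]}}

```text
time_s: 2.63
position: [0.5208, -0.0082, 0.2425]
tcp_rot: [[0.5, 0.075, 0.863], [-0.038, 0.997, -0.064], [-0.865, -0.001, 0.501]]
force: [0.4, -0.6, 0.7]
opening: 0.462
```

```bash
python3 - <<'E'
from plan import *
np.set_printoptions(precision=4,suppress=True)
s=bot.read_state();print(s['time_s'],s['position'],s['force'],s['opening'])
yaw=np.radians(-4.12);B=Rbed(yaw);o=np.load('bed.npy')[:3]
g=s['position']*1000+s['tcp_rot'][:,0]*G; print('grip in bed',(g-o)@B)
c=cap('wrist','w2.png')
E
```

```text
2.6333 [ 0.5208 -0.0082  0.2425] [ 0.3757 -0.5718  0.6906] 0.46198222205644385
grip in bed [  0.1936 -55.817   30.1896]
```

View pics/w2.png

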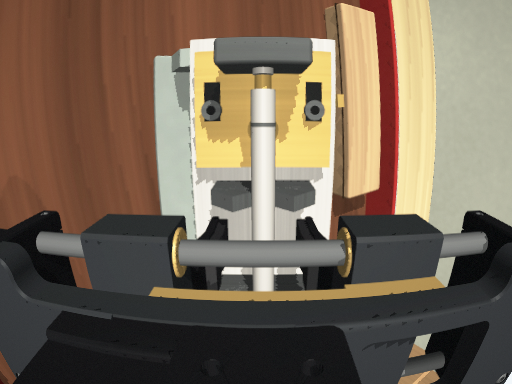

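The rod, at column 263, is centred between the fingers (columns 217 and 311), so I'm closing on it.

Call:
{"api": "step_arm", "payload": {"motion": [[[0,0,0,0,0,0,0],[0,0,0,0,0,0,0],[0,0,0,0,0,0,0],[0,0,0,0,0,0,0],[0,0,0,0,0,0,0],[0,0,0,0,0,0,0]]]}}

```text
time_s: 3.18
position: [0.5215, -0.0074, 0.2426]
tcp_rot: [[0.501, 0.073, 0.863], [-0.037, 0.997, -0.063], [-0.865, -0.0, 0.502]]
force: [0.0, 0.5, 1.6]
opening: 0.13
```

```bash
python3 - <<'E'
from plan import *
np.set_printoptions(precision=4,suppress=True)
s=bot.read_state();print(s['time_s'],s['position'],s['force'],s['moment'],s['opening'],s['opening']*87)
yaw=np.radians(-4.12);B=Rbed(yaw);o=np.load('bed.npy')[:3]
g=s['position']*1000+s['tcp_rot'][:,0]*G; print('grip in bed',(g-o)@B, 'force bed',s['force']@B)
E
```

```text
3.1833 [ 0.5215 -0.0074  0.2426] [0.0169 0.5016 1.6156] [ 0.0602 -0.0049  0.0089] 0.13015070510851767 11.323111344441038
grip in bed [  0.9743 -54.8194  29.891 ] force bed [0.7912 0.5015 1.4087]
```

Call:
{"api": "step_arm", "payload": {"motion": [[[0,0,0,-5,0.4,8.7,0],[0,0,0,-15,1,26,0],[0,0,0,-25,1.8,43,0],[0,0,0,-35,2.5,61,0],[0,0,0,-40,2.9,70,0],[0,0,0,-40,2.9,70,0]]]}}

```text
time_s: 3.68
position: [0.4798, -0.0041, 0.3137]
tcp_rot: [[0.5, 0.072, 0.863], [-0.037, 0.997, -0.062], [-0.865, -0.001, 0.501]]
force: [0.2, -0.5, -1.6]
opening: 0.127
```

```bash
python3 - <<'E'
from plan import *
from fit import *
np.set_printoptions(precision=3,suppress=True)
s=bot.read_state();print(s['time_s'],s['position'],s['force'],s['opening']*87)
c=cap('wrist','w3.png'); t=cap('top'); sc=cap('scene','s3.png')
for n in('top','scene'):
    W=cloud(load(n)).reshape(-1,3)*1000
    Q=W[(W[:,0]>430)&(W[:,0]<640)&(W[:,1]>-400)&(W[:,1]<-220)&(W[:,2]>13)&(W[:,2]<62)]
    q=np.array([532,-312,9,.22])
    for it in range(3):
        b=(Q-q[:3])@Rz(q[3]); K=Q[(abs(racksdf(b))<6)&(b[:,2]>4)]
        g=lambda q: racksdf((K-q[:3])@Rz(q[3])); q=least_squares(g,q,loss='soft_l1',f_scale=1,x_scale=[1,1,1,.01]).x
    print(n,'rack',len(K),q,np.degrees(q[3]),np.median(abs(g(q))))
yaw=np.radians(12.7); Rt=bedtool(yaw,0)
r=np.array([532,-312,9])+Rz(yaw)@[0,-4.5,0]
print(mv(Rt,r+[0,0,34.5+90]))
E
```

```text
3.6833 [ 0.48  -0.004  0.314] [ 0.158 -0.524 -1.639] 11.018662706642727
top rack 1690 [ 532.763 -311.365    9.014    0.225] 12.913985963985473 1.155449713559325
scene rack 2824 [ 531.283 -313.382    8.878    0.222] 12.743180855532943 0.7956444722132723
(array([-2.21, 30.12, 16.5 ]), array([  52.1, -312. ,  -15.5]), array([ 533. , -316.4,  297. ]))
```

View pics/w3.png

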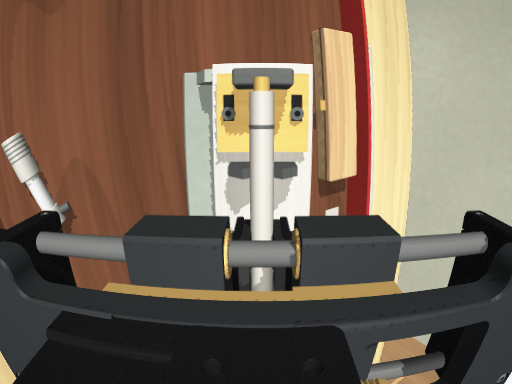

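Call:
{"api": "step_arm", "payload": {"motion": [[[0,0,0,0,-20,5,0],[-0.4,6,3.3,12,-60,0,0],[-0.9,12,6.6,24,-100,0,0],[-1.3,18,9.9,36,-140,0,0],[-1.8,24,13.2,44,-180,0,0],[-2.2,30.1,16.5,52,-220,0,0],[-2.2,30.1,16.5,52,-260,0,0],[-2.2,30.1,16.5,52,-295,-10,0],[-2.2,30.1,16.5,52,-312,-15,0],[-2.2,30.1,16.5,52,-312,-15,0],[-2.2,30.1,16.5,52,-312,-15,0],[-2.2,30.1,16.5,52,-312,-15,0]]]}}

```text
time_s: 4.83
position: [0.5329, -0.3157, 0.296]
tcp_rot: [[-0.002, -0.22, 0.976], [0.003, 0.976, 0.22], [-1.0, 0.003, -0.001]]
force: [0.7, -0.6, -0.8]
opening: 0.133
```

```bash
python3 - <<'E'
from plan import *
np.set_printoptions(precision=3,suppress=True)
s=bot.read_state();print(s['time_s'],s['position'],s['tcp_rot'],s['force'],s['opening']*87, s['joint_positions'])
c=cap('wrist','w4.png')
im=c['frame'][:,:,::-1]
cv2.imwrite('pics/w4c.png',cv2.resize(im[50:250,130:390],None,fx=3,fy=3,interpolation=cv2.INTER_CUBIC))
E
```

```text
4.8333 [ 0.533 -0.316  0.296] [[-0.002 -0.22   0.976]
 [ 0.003  0.976  0.22 ]
 [-1.     0.003 -0.001]] [ 0.735 -0.635 -0.815] 11.539093564933468 [-40.979  37.538  88.161   0.086  54.488 -53.713]
```

View pics/w4c.png

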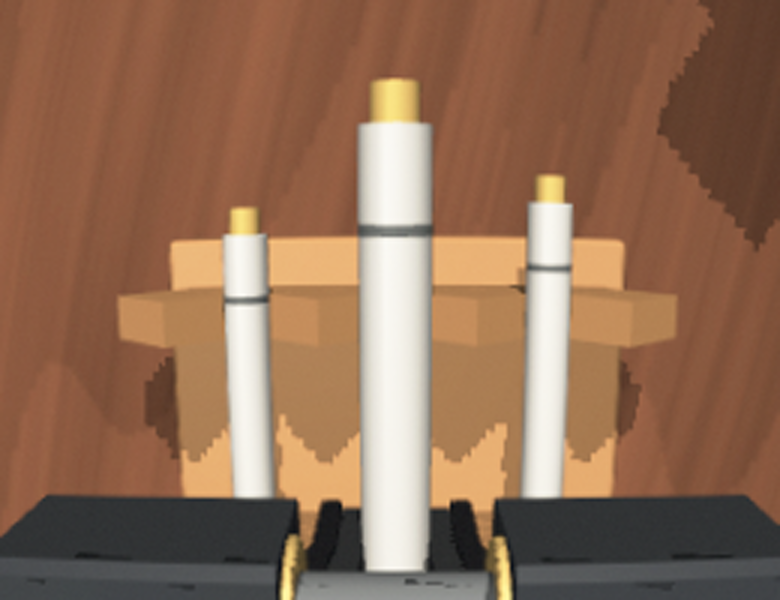

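```bash
python3 - <<'E'
from plan import *
from fit import *
np.set_printoptions(precision=2,suppress=True)
c=load('wrist'); C=c['cam_to_world'][:3,3]*1000
def hit(px,py,z):
    d=fray(c,130+px/3-.33,50+py/3-.33); t=(z-C[2])/d[2]; return C+t*d
zr=9+34.5
a1=hit(245.5,240,zr+2);a2=hit(252.5,490,zr+2);b1=hit(550.5,210,zr+2);b2=hit(543.5,490,zr+2)
print(a1,a2,b1,b2); 
for p,q in((a1,a2),(b1,b2)): d=p-q; print('yaw',np.degrees(np.arctan2(-d[0],d[1])))
print('sep',np.linalg.norm((a1-a2)[:2]))
u=np.array([np.cos(np.radians(12.8)),np.sin(np.radians(12.8))]); w=np.array([-u[1],u[0]])
print('mid rack x-line (u coord) from rods',(a1[:2]@u+a2[:2]@u)/4+(b1[:2]@u+b2[:2]@u)/4,'sep',b1[:2]@u-a1[:2]@u)
s=bot.read_state(); g=s['position']*1000+s['tcp_rot'][:,0]*G
print('grip',g,g[:2]@u,'rack ctr',np.array([532,-312.3])@u)
h1=hit(395,128,g[2]+3);h2=hit(395.5,480,g[2]+3); print('held',h1,h2,h1[:2]@u,h2[:2]@u,'yaw',np.degrees(np.arctan2(-(h1-h2)[0],(h1-h2)[1])),'end y from grip',(h1[:2]-g[:2])@w)
print('strip far edge y', [(hit(px,py,9+46)[:2]-[532,-312.3])@w for px,py in((290,291),(480,291))],'board edge',(hit(400,240,17)[:2]-[532,-312.3])@w)
print('strip corners x',[hit(px,py,55)[:2]@u for px,py in((165,291),(630,291))],'board x',[hit(px,py,17)[:2]@u for px,py in((172,245),(623,245))])
W=(fcloud(c)*1000)[:215].reshape(-1,3);Q=W[(W[:,0]>430)&(W[:,0]<640)&(W[:,1]>-400)&(W[:,1]<-220)&(W[:,2]>3)&(W[:,2]<70)]
q=np.array([532,-312,9,.22])
for it in range(3):
        b=(Q-q[:3])@Rz(q[3]); K=Q[(abs(racksdf(b))<6)&(b[:,2]>4)]
        gg=lambda q: racksdf((K-q[:3])@Rz(q[3])); q=least_squares(gg,q,loss='soft_l1',f_scale=1,x_scale=[1,1,1,.01]).x
print('rack wrist',len(K),q,np.degrees(q[3]),np.median(abs(gg(q))), q[:2]@u)
E
```

```text
[ 480.24 -266.8    45.5 ] [ 494.79 -333.46   45.5 ] [ 555.78 -241.72   45.5 ] [ 573.11 -315.81   45.5 ]
yaw 12.312976940557654
yaw 13.165226842791435
sep 68.22386100676154
mid rack x-line (u coord) from rods 448.780485853675 sep 79.21843712938579
grip [ 532.87 -314.75  132.95] 449.8989000422988 rack ctr 449.5898606840001
held [ 513.7  -237.37  135.95] [ 526.3  -293.06  135.95] 448.3403840196692 448.2943171103622 yaw 12.753776329260965 end y from grip 79.70885750846497
strip far edge y [np.float64(43.18861043772179), np.float64(43.03775862601304)] board edge 53.999619298662594
strip corners x [np.float64(389.5110098242815), np.float64(507.9098177303475)] board x [np.float64(382.0550172380754), np.float64(515.4405234625185)]
rack wrist 11234 [ 530.82 -312.31    8.58    0.22] 12.654488010898296 0.4362568404259891 448.4395490735787
```

Call:
{"api": "step_arm", "payload": {"motion": [[[0,0,0,0,0,-30,0],[0,0,0,0,0,-60,0],[0,0,0,0,0,-75,0],[0,0,0,0,0,-82,0],[0,0,0,0,0,-86,0],[0,0,0,0,0,-87,0],[0,0,0,0,0,-88,0],[0,0,0,0,0,-88,0]]]}}

```text
time_s: 5.55
position: [0.5337, -0.3165, 0.2104]
tcp_rot: [[0.002, -0.22, 0.975], [-0.001, 0.975, 0.22], [-1.0, -0.002, 0.001]]
force: [-0.2, -0.1, -1.3]
opening: 0.124
```

```bash
python3 - <<'E'
from plan import *
np.set_printoptions(precision=3,suppress=True)
s=bot.read_state();print(s['time_s'],s['position'],s['force'],s['opening']*87, 'gripz',s['position'][2]*1000-G)
c=cap('wrist','w5.png')
im=c['frame'][:,:,::-1]
cv2.imwrite('pics/w5c.png',cv2.resize(im[50:250,130:390],None,fx=3,fy=3,interpolation=cv2.INTER_CUBIC))
E
```

```text
5.55 [ 0.534 -0.317  0.21 ] [-0.159 -0.058 -1.281] 10.824947152499883 gripz 46.900720774338794
```

View pics/w5c.png

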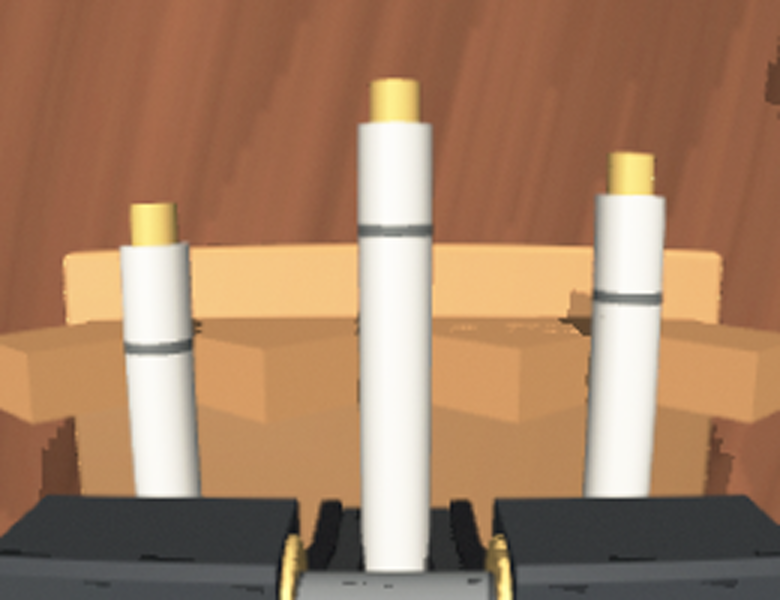

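Call:
{"api": "step_arm", "payload": {"motion": [[[0,0,0,0,0,-1,0],[0,0,0,0,0,-2,0],[0,0,0,0,0,-2.5,0],[0,0,0,0,0,-3,0],[0,0,0,0,0,-3,0]]]}}

```text
time_s: 6.02
position: [0.5333, -0.3167, 0.2074]
tcp_rot: [[0.001, -0.22, 0.976], [-0.001, 0.976, 0.22], [-1.0, -0.001, 0.001]]
force: [-0.7, 0.8, 5.2]
opening: 0.124
```

```bash
python3 - <<'E'
from plan import *
np.set_printoptions(precision=3,suppress=True)
s=bot.read_state();print(s['time_s'],s['position'],s['force'],s['opening']*87, 'gripz',s['position'][2]*1000-G)
E
```

```text
6.0167 [ 0.533 -0.317  0.207] [-0.673  0.777  5.197] 10.794693430115057 gripz 43.88565296882825
```

Call:
{"api": "step_arm", "payload": {"motion": [[[0,0,0,0,0,-0.3,14],[0,0,0,0,0,-0.3,18],[0,0,0,0,0,-0.3,24],[0,0,0,0,0,-0.3,24],[0,0,0,0,0,10,24],[0,0,0,0,0,40,24],[0,0,0,0,0,80,24],[0,0,0,0,0,120,24],[0,0,0,0,0,120,24]]]}}

```text
time_s: 6.77
position: [0.5353, -0.3181, 0.335]
tcp_rot: [[0.012, -0.22, 0.975], [-0.011, 0.975, 0.22], [-1.0, -0.013, 0.01]]
force: [0.6, -0.3, 1.4]
opening: 0.272
```

```bash
python3 - <<'E'
from plan import *
np.set_printoptions(precision=3,suppress=True)
s=bot.read_state();print(s['time_s'],s['position'],s['force'],s['opening']*87)
c=cap('wrist'); im=c['frame'][:,:,::-1]
cv2.imwrite('pics/w6c.png',cv2.resize(im[50:250,130:390],None,fx=3,fy=3,interpolation=cv2.INTER_CUBIC))
c=cap('scene'); im=c['frame'][:,:,::-1]
cv2.imwrite('pics/s6c.png',cv2.resize(im[230:330,50:170],None,fx=5,fy=5,interpolation=cv2.INTER_CUBIC))
E
```

```text
6.7667 [ 0.535 -0.318  0.335] [ 0.565 -0.327  1.38 ] 23.692778266416965
```

View pics/w6c.png

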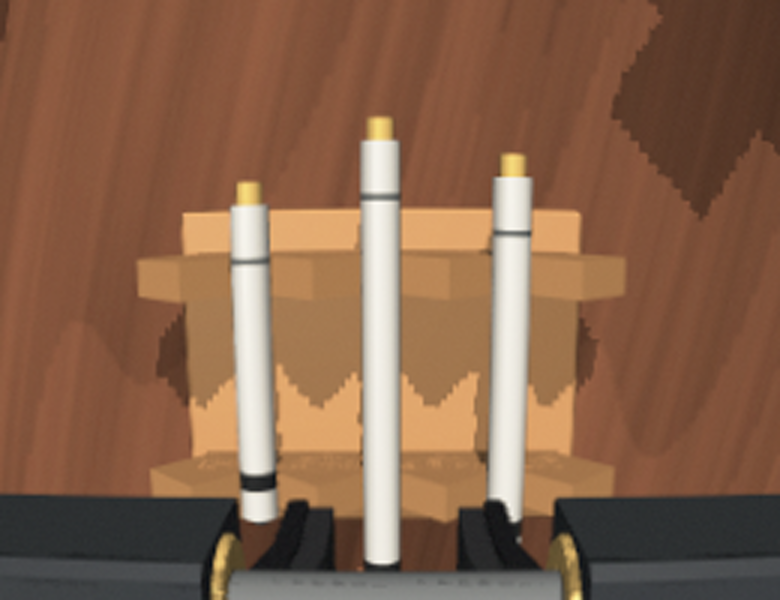

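View pics/s6c.png

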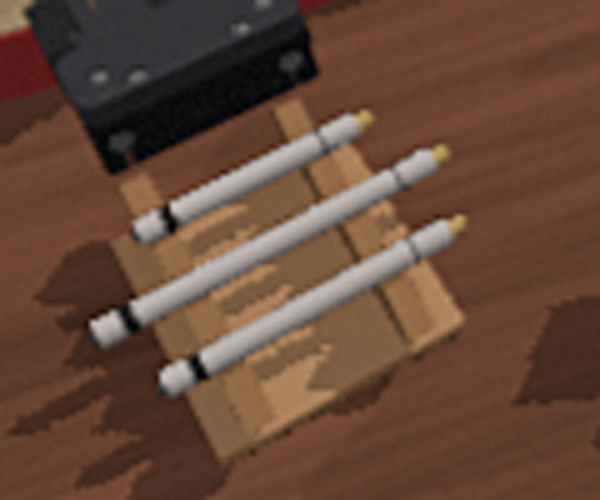

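Seen from both cameras, the rod is down in the middle groove and level with its neighbours. Next is the pin.

Call:
{"api": "step_arm", "payload": {"motion": [[[0,0,-5,0,30,10,40],[0,0,-10,-2,70,20,50],[0,0,-16.7,-4,110,20,60],[0,0,-16.7,-6,151,20,60],[0,0,-16.7,-8,192,20,60],[0,0,-16.7,-9,233,20,60],[0,0,-16.7,-10,274,20,60],[0,0,-16.7,-11,315,20,60],[0,0,-16.7,-12,356,20,60],[0,0,-16.7,-12,397,20,60],[0,0,-16.7,-12,438,20,60],[0,0,-16.7,-12,479,20,60]]]}}

```text
time_s: 7.87
position: [0.5201, 0.1644, 0.3447]
tcp_rot: [[-0.004, 0.07, 0.998], [-0.0, 0.998, -0.07], [-1.0, -0.001, -0.004]]
force: [0.3, -1.4, 0.5]
opening: 0.692
```

```bash
python3 - <<'E'
from plan import *
np.set_printoptions(precision=3,suppress=True)
s=bot.read_state();print(s['time_s'],s['position'],s['force'],s['opening']*87,s['joint_positions'])
Rt=bedtool(np.radians(-4.1),0)
print(mv(Rt,[522,315,190]))
E
```

```text
7.8667 [0.52  0.164 0.345] [ 0.331 -1.367  0.468] 60.20195072978615 [ 5.802 28.801 96.953 -0.005 54.465  9.82 ]
(array([ 0.03, -0.22, -0.08]), array([  1.9, 150.6,   8.8]), array([522. , 315. , 353.5]))
```

Call:
{"api": "step_arm", "payload": {"motion": [[[0,0,0,2,40,9,60],[0,0,0,2,80,9,60],[0,0,0,2,115,9,60],[0,0,0,2,130,9,60],[0,0,0,2,130,9,60],[0,0,0,2,130,9,60]]]}}

```text
time_s: 8.37
position: [0.5225, 0.2926, 0.3538]
tcp_rot: [[-0.003, 0.068, 0.998], [-0.002, 0.998, -0.068], [-1.0, -0.002, -0.003]]
force: [-0.1, -0.9, -0.7]
opening: 0.685
```

```bash
python3 - <<'E'
from plan import *
from fit import *
np.set_printoptions(precision=2,suppress=True)
s=bot.read_state();print(s['time_s'],s['position'],s['qvel'])
c=cap('wrist'); im=c['frame'][:,:,::-1]
cv2.imwrite('pics/w7.png',cv2.resize(im[40:260,130:390],None,fx=3,fy=3,interpolation=cv2.INTER_CUBIC)[:600])
def fitT(n,W):
    q=np.array([521.5,327,10.8])
    for it in range(3):
        def hh(q,T):
            p=T-q[:3]; return np.min([cyl(p,[0,0,0],2,17,0,56),cyl(p,[0,0,0],2,13,50,60),cyl(p,[0,0,0],2,11,50,110)],0)
        T=W[np.abs(hh(q,W))<5]; T=T[T[:,2]>20]
        q=least_squares(hh,q,args=(T,),loss='soft_l1',f_scale=1).x
    print(n,len(T),q,np.median(abs(hh(q,T))))
fitT('wrist',(fcloud(c)*1000)[:225].reshape(-1,3)); 
for n in('top','scene'): cap(n); fitT(n,cloud(load(n)).reshape(-1,3)*1000)
E
```

```text
8.3667 [0.52 0.29 0.35] [-2.35 -0.71  0.84 -0.19 -0.1  -0.03]
wrist 1254 [521.2  327.01  10.56] 0.37274913437297386
top 0 [521.5 327.   10.8] nan
scene 357 [520.58 326.11  11.02] 0.766079487673391
  return _methods._mean(a, axis=axis, dtype=dtype,
  ret = ret.dtype.type(ret / rcount)
```

View pics/w7.png

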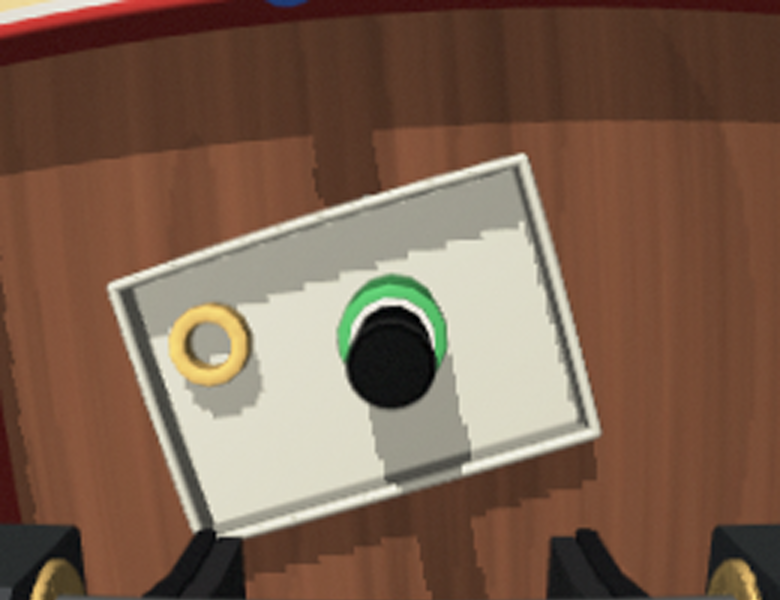

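Call:
{"api": "step_arm", "payload": {"motion": [[[0,-0.2,0,-0.5,20,0,60],[0,-0.2,0,-0.5,34.5,0,55],[0,-0.2,0,-0.5,34.5,-20,50],[0,-0.2,0,-0.5,34.5,-45,50],[0,-0.2,0,-0.5,34.5,-70,50],[0,-0.2,0,-0.5,34.5,-85,50],[0,-0.2,0,-0.5,34.5,-92,50],[0,-0.2,0,-0.5,34.5,-92,50],[0,-0.2,0,-0.5,34.5,-92,50]]]}}

```text
time_s: 9.27
position: [0.5231, 0.3267, 0.2635]
tcp_rot: [[0.004, 0.071, 0.997], [0.0, 0.997, -0.071], [-1.0, 0.0, 0.004]]
force: [-0.6, 0.8, -0.2]
opening: 0.572
```

```bash
python3 - <<'E'
from plan import *
np.set_printoptions(precision=3,suppress=True)
s=bot.read_state();print(s['time_s'],s['position'],s['tcp_rot'],s['force'],s['opening']*87)
c=cap('wrist'); im=c['frame'][:,:,::-1]
cv2.imwrite('pics/w8.png',cv2.resize(im[80:280,130:390],None,fx=3,fy=3,interpolation=cv2.INTER_CUBIC)[:600])
E
```

```text
9.2667 [0.523 0.327 0.263] [[ 0.004  0.071  0.997]
 [ 0.     0.997 -0.071]
 [-1.     0.     0.004]] [-0.578  0.821 -0.247] 49.75536974613387
```

View pics/w8.png

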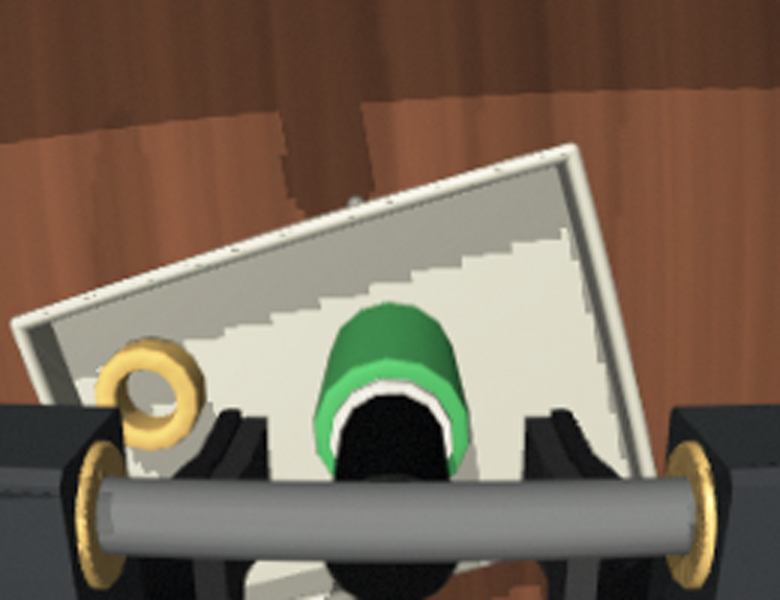

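Call:
{"api": "step_arm", "payload": {"motion": [[[0,0,0,-1,0,-1,40],[0,0,0,-1,0,-1,30],[0,0,0,-1,0,-1,10],[0,0,0,-1,0,-1,0],[0,0,0,-1,0,-1,0],[0,0,0,-1,0,-1,0]]]}}

```text
time_s: 9.82
position: [0.5218, 0.3271, 0.2626]
tcp_rot: [[0.004, 0.07, 0.998], [0.0, 0.998, -0.07], [-1.0, 0.001, 0.004]]
force: [-0.5, -0.2, 0.8]
opening: 0.243
```

```bash
python3 - <<'E'
from plan import *
np.set_printoptions(precision=3,suppress=True)
s=bot.read_state();print(s['time_s'],s['position'],s['tcp_rot'],s['force'],s['opening']*87)
E
```

```text
9.8167 [0.522 0.327 0.263] [[ 0.004  0.07   0.998]
 [ 0.     0.998 -0.07 ]
 [-1.     0.001  0.004]] [-0.539 -0.167  0.836] 21.173078769033904
```

Call:
{"api": "step_arm", "payload": {"motion": [[[0,0,0,0,0,5,0],[0,0,0,0,0,20,0],[0,0,0,0,0,45,0],[0,0,0,0,0,75,0],[0,0,0,0,0,105,0],[0,0,0,0,0,110,0],[0,0,0,0,0,110,0]]]}}

```text
time_s: 10.4
position: [0.5222, 0.3273, 0.3749]
tcp_rot: [[0.009, 0.07, 0.998], [0.002, 0.998, -0.07], [-1.0, 0.003, 0.009]]
force: [0.3, 0.1, -1.6]
opening: 0.24
```

```bash
python3 - <<'E'
from plan import *
np.set_printoptions(precision=3,suppress=True)
s=bot.read_state();print(s['time_s'],s['position'],s['force'],s['opening']*87,s['joint_positions'])
c=cap('wrist'); im=c['frame'][:,:,::-1]
cv2.imwrite('pics/w9.png',cv2.resize(im[80:280,130:390],None,fx=3,fy=3,interpolation=cv2.INTER_CUBIC)[:600])
b=np.load('bed.npy'); B=Rbed(b[3]); Rt=bedtool(b[3])
print(mv(Rt,b[:3]+B@[0,2,32.5+50+10+70]))
cap('scene','s9.png')
E
```

```text
10.4 [0.522 0.327 0.375] [ 0.259  0.058 -1.55 ] 20.887194743271536 [21.717 31.405 85.29  -0.081 62.791 25.76 ]
(array([ -2.15, -29.66,  -0.12]), array([ -62.5, -273. ,  -15.6]), array([459. ,  53.9, 357.1]))
```

View pics/w9.png

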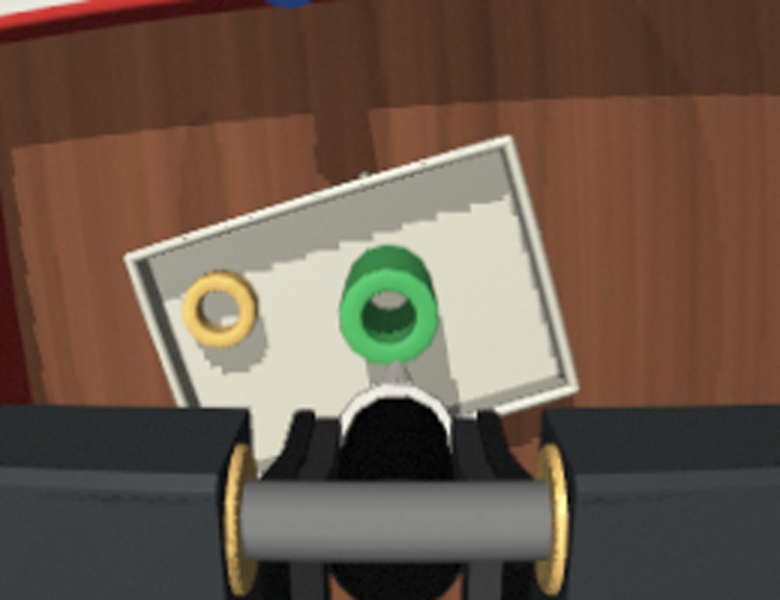

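View pics/s9.png

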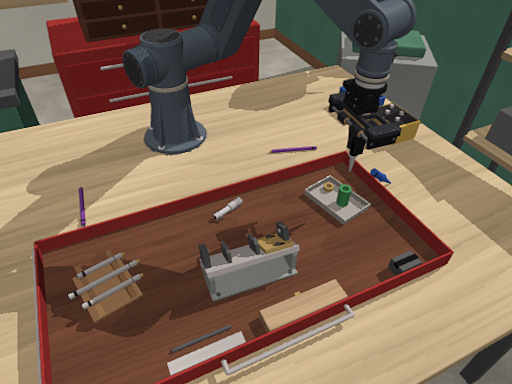

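Call:
{"api": "step_arm", "payload": {"motion": [[[0,0,0,-5,-20,20,0],[-0.2,-3,0,-12,-55,25,0],[-0.6,-9,0,-25,-95,25,0],[-1,-15,0,-40,-135,25,0],[-1.5,-21,0,-50,-175,20,0],[-1.9,-27,0,-57,-212,10,0],[-2.1,-29.7,0,-62.5,-248,0,0],[-2.1,-29.7,0,-62.5,-270,-10,0],[-2.1,-29.7,0,-62.5,-273,-15.5,0],[-2.1,-29.7,0,-62.5,-273,-15.5,0],[-2.1,-29.7,0,-62.5,-273,-15.5,0]]]}}

```text
time_s: 11.42
position: [0.4585, 0.0537, 0.3551]
tcp_rot: [[0.494, 0.071, 0.867], [-0.035, 0.997, -0.062], [-0.869, 0.0, 0.495]]
force: [0.1, -1.0, -0.2]
opening: 0.242
```

```bash
python3 - <<'E'
from plan import *
from fw import *
np.set_printoptions(precision=3,suppress=True)
s=bot.read_state();print(s['time_s'],s['position'],s['tcp_rot'],s['force'],s['opening']*87,s['joint_positions'])
c=cap('wrist'); im=c['frame'][:,:,::-1]
cv2.imwrite('pics/w10.png',cv2.resize(im[80:280,130:390],None,fx=3,fy=3,interpolation=cv2.INTER_CUBIC)[:600])
cv2.imwrite('pics/w10f.png',im)
b=np.load('bed.npy'); B=Rbed(b[3]); Rt=bedtool(b[3])
print(mv(Rt,b[:3]+B@[0,2,32.5+50+10+70]))
q=go('wrist',(fcloud(c)*1000)[:195].reshape(-1,3),[621.4,40.2,74.8,-.0719,0,4.5],rod=False)
E
```

```text
11.4167 [0.459 0.054 0.355] [[ 0.494  0.071  0.867]
 [-0.035  0.997 -0.062]
 [-0.869  0.     0.495]] [ 0.111 -1.034 -0.162] 21.061144717206407 [ -7.733  20.116 116.84    7.836  13.532 -10.789]
(array([-0.02, -0.2 , -0.12]), array([ 0.1, -0.3,  1.4]), array([459. ,  53.9, 357.1]))Traceback (most recent call last):
  File "<stdin>", line 10, in <module>
  File "fw.py", line 8, in go
    r=least_squares(f,b0,loss='soft_l1',f_scale=fs,x_scale=[1,1,1,.01,1,1,1]); b0=r.x
    return func(*args, **kwargs)
    x_scale = check_x_scale(x_scale, x0, method)
    raise ValueError("Inconsistent shapes between `x_scale` and `x0`.")
ValueError: Inconsistent shapes between `x_scale` and `x0`.
```

View pics/w10.png

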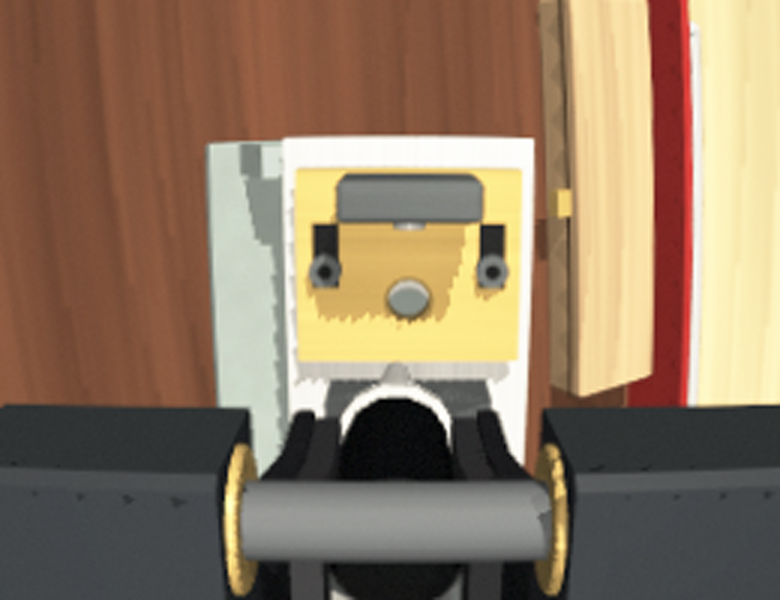

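```bash
sed -i 's/x_scale=\[1,1,1,.01,1,1,1\]/x_scale=[1,1,1,.01,1,1,1][:len(b0)]/' fw.py; python3 - <<'E'
from plan import *
from fw import *
np.set_printoptions(precision=3,suppress=True)
c=load('wrist'); im=c['frame'][:,:,::-1]
cv2.imwrite('pics/w10z.png',cv2.resize(im[120:220,210:315],None,fx=6,fy=6,interpolation=cv2.INTER_CUBIC)[:600])
q=go('wrist',(fcloud(c)*1000)[:195].reshape(-1,3),[621.4,40.2,74.8,-.0719,0,4.5],rod=False)
E
```

```text
wrist 5571 [621.165  39.875  74.548  -0.07    0.31    5.427] yaw -3.985210473516981 0.47417318096351124 0.06825077949367171
```

View pics/w10z.png

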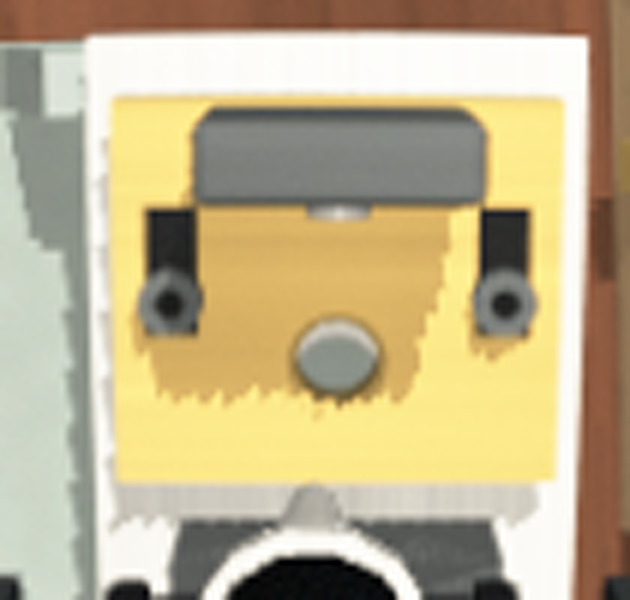

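```bash
python3 - <<'E'
from plan import *
from fw import *
np.set_printoptions(precision=2,suppress=True)
c=load('wrist'); s=bot.read_state()
q=np.array([621.165,39.875,74.548,np.radians(-4.05)]); B=Rbed(q[3])
C=c['cam_to_world'][:3,3]*1000; o=(C-q[:3])@B
def ray(px,py): return fray(c,210+px/6-.42,120+py/6-.42)
def hit(px,py,z): d=ray(px,py)@B; return o+(z-o[2])/d[2]*d
print('bed far',hit(88,37,0),hit(588,40,0)); print('foot far',hit(113,98,10),hit(564,100,10),'front',hit(118,482,10),hit(553,482,10))
print('anvil hole L R T B',hit(294,357,10),hit(381,357,10),hit(338,317,10),hit(338,396,10))
print('crescent bound on bed',hit(338,333,0))
print('screws',hit(171,302,12),hit(505,302,12),'upright',hit(194,150,44),hit(487,150,44), hit(338,203,44))
p=s['position']*1000; X=s['tcp_rot'][:,0]; g=p+X*G; t0=p+X*(G+82.5)
d=ray(316,488); t=((t0-C)@X)/(d@X); tip=C+t*d
print('tip kin in bed',(t0-q[:3])@B,'tip cam in bed',(tip-q[:3])@B,'axis dir in bed',X@B)
print('grip in bed',(g-q[:3])@B)
E
```

```text
bed far [-42.15  60.66   0.  ] [43.47 60.34  0.  ]
foot far [-36.8   50.74  10.  ] [38.13 50.57 10.  ] front [-37.43 -15.56  10.  ] [ 38.09 -15.46  10.  ]
anvil hole L R T B [-6.82  6.62 10.  ] [ 7.95  6.64 10.  ] [ 0.63 13.54 10.  ] [ 0.67 -0.18 10.  ]
crescent bound on bed [0.73 8.74 0.  ]
screws [-27.41  16.51  12.  ] [28.66 16.6  12.  ] upright [-20.94  45.27  44.  ] [22.19 45.36 44.  ] [ 0.26 37.34 44.  ]
tip kin in bed [-1.39  2.97 78.97] tip cam in bed [-2.85  3.91 78.97] axis dir in bed [-0.  0. -1.]
grip in bed [ -1.1    2.93 161.47]
```

Call:
{"api": "step_arm", "payload": {"motion": [[[0,0,0,8,-3,-8,0],[0,0,0,17,-3.5,-24,0],[0,0,0,24,-4,-37,0],[0,0,0,29,-4.2,-45,0],[0,0,0,31,-4.2,-48,0],[0,0,0,31,-4.2,-48,0],[0,0,0,31,-4.2,-48,0]]]}}

```text
time_s: 12.05
position: [0.4902, 0.0502, 0.3087]
tcp_rot: [[0.498, 0.069, 0.864], [-0.035, 0.998, -0.06], [-0.866, -0.0, 0.499]]
force: [-0.1, -0.8, -0.9]
opening: 0.241
```

```bash
python3 - <<'E'
from plan import *
from fw import *
np.set_printoptions(precision=2,suppress=True)
s=bot.read_state();print(s['time_s'],s['position'],s['tcp_rot'],s['force'])
c=cap('wrist'); im=c['frame'][:,:,::-1]
cv2.imwrite('pics/w11z.png',cv2.resize(im[90:230,190:335],None,fx=5,fy=5,interpolation=cv2.INTER_CUBIC)[:600])
q=go('wrist',(fcloud(c)*1000)[:175].reshape(-1,3),[621.4,40.2,74.8,-.0719,0,4.5],rod=False)
c=cap('scene'); im=c['frame'][:,:,::-1]
cv2.imwrite('pics/s11z.png',cv2.resize(im[200:300,200:320],None,fx=6,fy=6,interpolation=cv2.INTER_CUBIC)[:600])
E
```

```text
12.05 [0.49 0.05 0.31] [[ 0.5   0.07  0.86]
 [-0.03  1.   -0.06]
 [-0.87 -0.    0.5 ]] [-0.13 -0.77 -0.86]
wrist 4842 [621.37  40.12  74.68  -0.07   0.27   5.08] yaw -4.2135851823478365 0.4205596974779162 -0.013036074391869183
```

View pics/w11z.png

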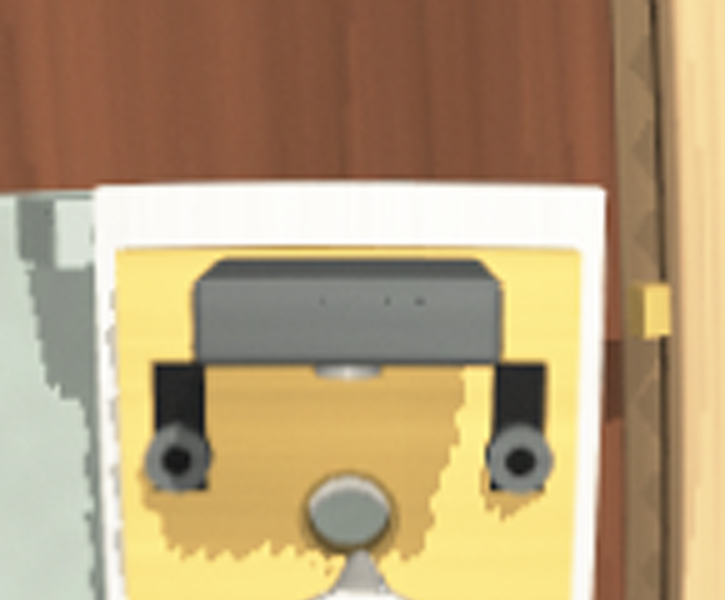

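View pics/s11z.png

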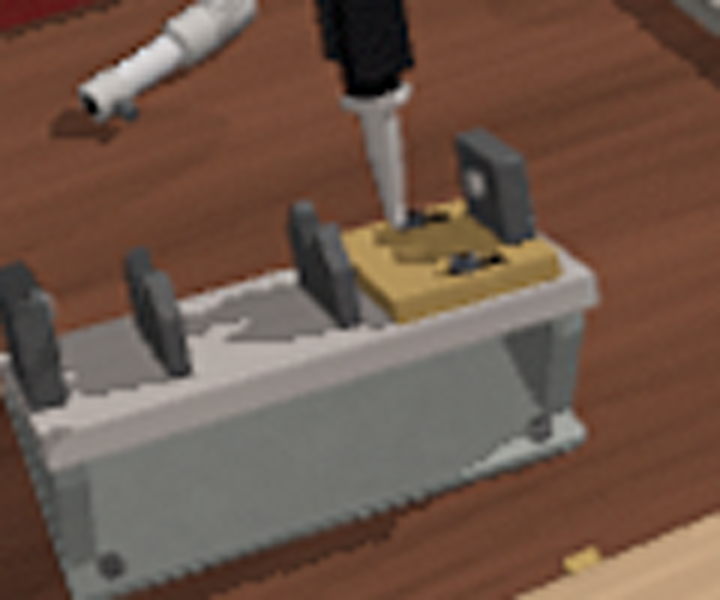

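```bash
cat > tipm.py <<'E'
from plan import *
from fw import *
def setup(q,x0,y0,k):
    c=load('wrist'); B=Rbed(q[3]); C=c['cam_to_world'][:3,3]*1000; o=(C-q[:3])@B
    ray=lambda px,py: fray(c,x0+px/k-.5+.5/k,y0+py/k-.5+.5/k)
    def hit(px,py,z): d=ray(px,py)@B; return (o+(z-o[2])/d[2]*d).round(2)
    return hit,B,c
E
python3 - <<'E'
from tipm import *
np.set_printoptions(precision=2,suppress=True)
q=np.array([621.37,40.12,74.68,np.radians(-4.12)])
hit,B,c=setup(q,190,90,5)
print('bed far',hit(97,186,0),hit(603,189,0)); print('foot far',hit(117,249,10),hit(581,250,10),'sides',hit(119,500,10),hit(579,500,10))
print('hole LRTB',hit(306,512,10),hit(393,512,10),hit(349,473,10),hit(349,553,10)); print('bedhole far',hit(349,489,0)); print('bed hole L R',hit(311,515,0),hit(388,515,0))
print('screws',hit(178,461,13),hit(519,461,13))
s=bot.read_state(); p=s['position']*1000; X=s['tcp_rot'][:,0]; t0=(p+X*(G+82.5)-q[:3])@B
print('kin tip',t0,X@B); print('cam tip far edge',hit(359,550,t0[2]))
E
```

```text
bed far [-42.53  60.5    0.  ] [42.67 60.17  0.  ]
foot far [-37.64  50.5   10.  ] [37.65 50.51 10.  ] sides [-38.51   8.44  10.  ] [38.65  8.68 10.  ]
hole LRTB [-7.05  6.46 10.  ] [ 7.46  6.51 10.  ] [ 0.11 13.17 10.  ] [ 0.13 -0.63 10.  ]
bedhole far [0.04 7.97 0.  ]
bed hole L R [-6.56  3.3   0.  ] [6.82 3.34 0.  ]
screws [-27.93  15.83  13.  ] [27.98 16.   13.  ]
kin tip [ 3.27  0.73 22.95] [ 0.  0. -1.]
cam tip far edge [ 1.81  3.66 22.95]
```

Call:
{"api": "step_arm", "payload": {"motion": [[[0,0,0,-1.6,1.6,-1,0],[0,0,0,-1.6,1.6,-1,0],[0,0,0,0.9,1.4,-5.3,0],[0,0,0,2.9,1.3,-8.8,0],[0,0,0,2.9,1.3,-8.8,0],[0,0,0,2.9,1.3,-8.8,0],[0,0,0,2.9,1.3,-8.8,0]]]}}

```text
time_s: 12.73
position: [0.4931, 0.0511, 0.2998]
tcp_rot: [[0.498, 0.07, 0.864], [-0.035, 0.998, -0.061], [-0.866, -0.0, 0.499]]
force: [0.5, 1.2, -1.6]
opening: 0.241
```

```bash
python3 - <<'E'
from tipm import *
np.set_printoptions(precision=2,suppress=True)
s=bot.read_state();print(s['time_s'],s['position'],s['tcp_rot'],s['force'],s['qvel'])
c=cap('wrist'); im=c['frame'][:,:,::-1]
cv2.imwrite('pics/w12z.png',cv2.resize(im[110:230,190:335],None,fx=5,fy=5,interpolation=cv2.INTER_CUBIC)[:600])
q=go('wrist',(fcloud(c)*1000)[:170].reshape(-1,3),[621.4,40.2,74.8,-.0719,0,4.5],rod=False)
q=np.array([621.37,40.12,74.68,np.radians(-4.12)]);B=Rbed(q[3])
for i in range(4):
    s=bot.read_state(); p=s['position']*1000; X=s['tcp_rot'][:,0]; t0=(p+X*(G+82.5)-q[:3])@B;print('kin tip',t0,X@B);  cap('wrist')
E
```

```text
12.7333 [0.49 0.05 0.3 ] [[ 0.5   0.07  0.86]
 [-0.03  1.   -0.06]
 [-0.87 -0.    0.5 ]] [ 0.45  1.19 -1.64] [-0.04 -0.32  0.06 -0.02  0.12 -0.04]
wrist 4320 [621.34  40.17  74.59  -0.07   0.21   5.07] yaw -4.13474625236309 0.38494453462134715 -0.023429177311619708
kin tip [ 0.93  1.93 13.37] [-0.  0. -1.]
kin tip [ 0.96  1.91 13.42] [-0.  0. -1.]
kin tip [ 1.    1.94 13.48] [-0.  0. -1.]
kin tip [ 1.01  1.94 13.5 ] [-0.  0. -1.]
```

View pics/w12z.png

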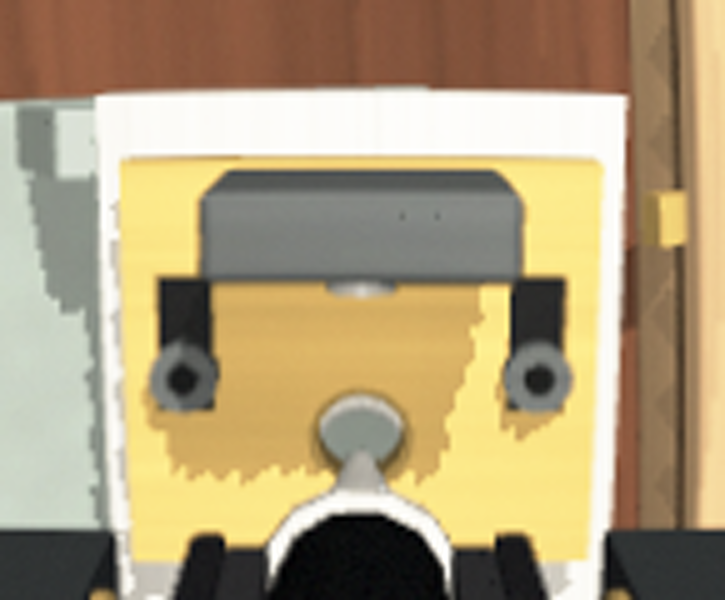

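```bash
python3 - <<'E'
from tipm import *
np.set_printoptions(precision=2,suppress=True)
q=np.array([621.37,40.12,74.68,np.radians(-4.12)])
hit,B,c=setup(q,190,110,5)
print('bed far',hit(97,93,0),hit(627,96,0)); print('foot far',hit(120,158,10),hit(602,159,10))
print('hole LRTB',hit(317,430,10),hit(406,430,10),hit(361,393,10)); print('bedhole far',hit(361,410,0))
print('tip',hit(360,452,13.4))
E
```

```text
bed far [-42.81  60.69   0.  ] [43.36 60.42  0.  ]
foot far [-37.57  50.81  10.  ] [37.82 50.83 10.  ]
hole LRTB [-6.86  6.82 10.  ] [ 7.48  6.85 10.  ] [ 0.22 12.97 10.  ]
bedhole far [0.23 7.54 0.  ]
tip [ 0.08  4.14 13.4 ]
```

Call:
{"api": "step_arm", "payload": {"motion": [[[0,0,0,0.1,1.2,0,0],[0,0,0,0.1,1.2,0,0],[0,0,0,1.1,1.1,-1.7,0],[0,0,0,2.1,1.1,-3.5,0],[0,0,0,3.1,1,-5.2,0],[0,0,0,4.1,0.9,-6.9,0],[0,0,0,4.1,0.9,-6.9,0]]]}}

```text
time_s: 13.57
position: [0.4974, 0.0519, 0.2926]
tcp_rot: [[0.498, 0.07, 0.864], [-0.035, 0.998, -0.061], [-0.866, -0.0, 0.499]]
force: [0.4, -0.4, -1.7]
opening: 0.243
```

```bash
cat > st.py <<'E'
from tipm import *
np.set_printoptions(precision=2,suppress=True)
import sys
q=np.array([621.37,40.12,74.68,np.radians(-4.12)]);B=Rbed(q[3])
s=bot.read_state(); p=s['position']*1000; X=s['tcp_rot'][:,0]; t0=(p+X*(G+82.5)-q[:3])@B
print('t',s['time_s'],'kin tip',t0,'F bed',s['force']@B,'M bed',s['moment']@B,'open',s['opening']*87,'axis',X@B)
if len(sys.argv)>1:
    c=cap('wrist'); im=c['frame'][:,:,::-1]
    cv2.imwrite('pics/'+sys.argv[1],cv2.resize(im[110:230,190:335],None,fx=5,fy=5,interpolation=cv2.INTER_CUBIC)[:600])
E
python3 st.py w13z.png
```

```text
t 13.5667 kin tip [0.92 3.08 5.  ] F bed [-0.46 -0.4  -1.66] M bed [ 0.01  0.27 -0.  ] open 21.15810314346212 axis [-0.  0. -1.]
```

View pics/w13z.png

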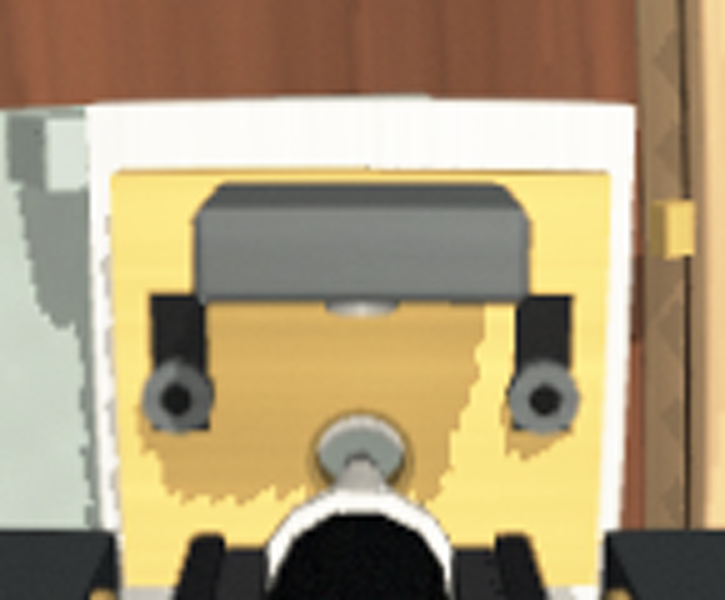

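Call:
{"api": "step_arm", "payload": {"motion": [[[0,0,0,1,0,-1.7,0],[0,0,0,2,-0.1,-3.5,0],[0,0,0,3,-0.2,-5.2,0],[0,0,0,4,-0.3,-6.9,0],[0,0,0,4,-0.3,-6.9,0]]]}}

```text
time_s: 14.03
position: [0.5013, 0.0516, 0.2858]
tcp_rot: [[0.498, 0.07, 0.864], [-0.035, 0.998, -0.061], [-0.866, -0.0, 0.499]]
force: [0.1, 0.5, -1.9]
opening: 0.244
```

```bash
python3 st.py w14z.png
```

```text
t 14.0333 kin tip [ 0.96  3.07 -2.91] F bed [-0.87  0.49 -1.7 ] M bed [ 0.04  0.33 -0.04] open 21.22183659260699 axis [-0.  0. -1.]
```

View pics/w14z.png

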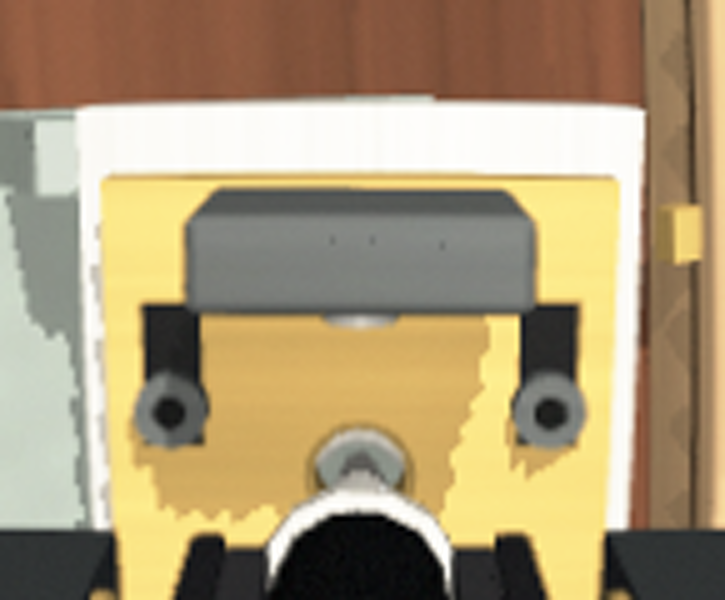

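Call:
{"api": "step_arm", "payload": {"motion": [[[0,0,0,0.7,-0.2,-1.2,0],[0,0,0,1.5,-0.5,-2.6,0],[0,0,0,2.2,-0.8,-3.9,0],[0,0,0,3,-1.2,-5.2,0],[0,0,0,3,-1.2,-5.2,0]]]}}

```text
time_s: 14.5
position: [0.5043, 0.0506, 0.2807]
tcp_rot: [[0.498, 0.07, 0.864], [-0.035, 0.998, -0.061], [-0.866, 0.0, 0.499]]
force: [0.4, 1.9, -1.7]
opening: 0.245
```

```bash
python3 st.py w15z.png
```

```text
t 14.5 kin tip [ 1.    2.33 -8.79] F bed [-0.67  1.87 -1.61] M bed [0.28 0.25 0.04] open 21.319556851436275 axis [-0.  0. -1.]
```

Call:
{"api": "step_arm", "payload": {"motion": [[[0,0,0,0.7,-0.3,-1.3,0],[0,0,0,1.5,-0.6,-2.6,0],[0,0,0,2.2,-0.9,-3.9,0],[0,0,0,3,-1.2,-5.2,0],[0,0,0,3,-1.2,-5.2,0]]]}}

```text
time_s: 14.97
position: [0.5072, 0.0494, 0.2755]
tcp_rot: [[0.498, 0.07, 0.864], [-0.035, 0.998, -0.061], [-0.867, 0.0, 0.499]]
force: [-0.4, 3.4, -1.1]
opening: 0.249
```

```bash
python3 st.py w16z.png
```

```text
t 14.9667 kin tip [  0.98   1.34 -14.84] F bed [-1.08  3.33 -0.69] M bed [0.63 0.28 0.05] open 21.639215695285113 axis [-0.  0. -1.]
```

View pics/w16z.png

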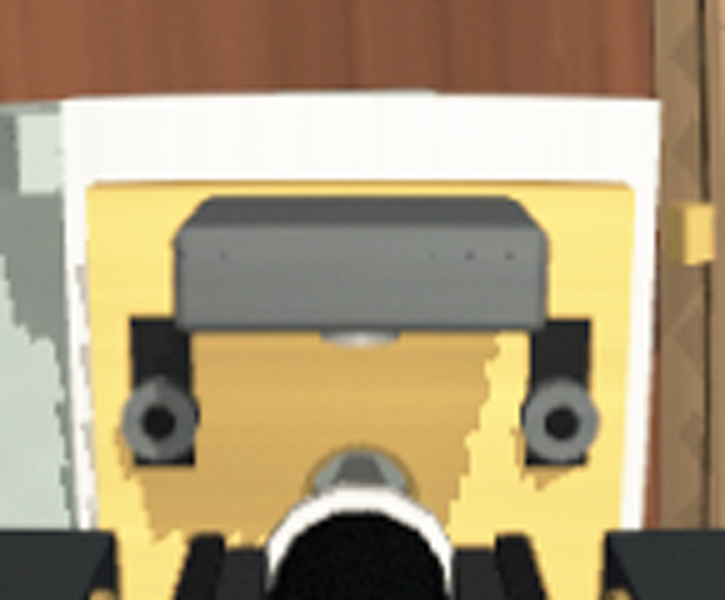

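Call:
{"api": "step_arm", "payload": {"motion": [[[0,0,0,0.7,-0.3,-1.3,0],[0,0,0,1.5,-0.6,-2.6,0],[0,0,0,2.2,-0.8,-3.9,0],[0,0,0,3,-1,-5.2,0],[0,0,0,3,-1,-5.2,0]]]}}

```text
time_s: 15.43
position: [0.5103, 0.0482, 0.2702]
tcp_rot: [[0.498, 0.07, 0.864], [-0.035, 0.998, -0.061], [-0.867, 0.0, 0.499]]
force: [-0.5, 3.7, -0.1]
opening: 0.244
```

```bash
python3 st.py w17z.png
```

```text
t 15.4333 kin tip [  1.06   0.36 -20.99] F bed [-0.71  3.64  0.28] M bed [ 0.61  0.4  -0.04] open 21.20553007159378 axis [-0.  0. -1.]
```

View pics/w17z.png

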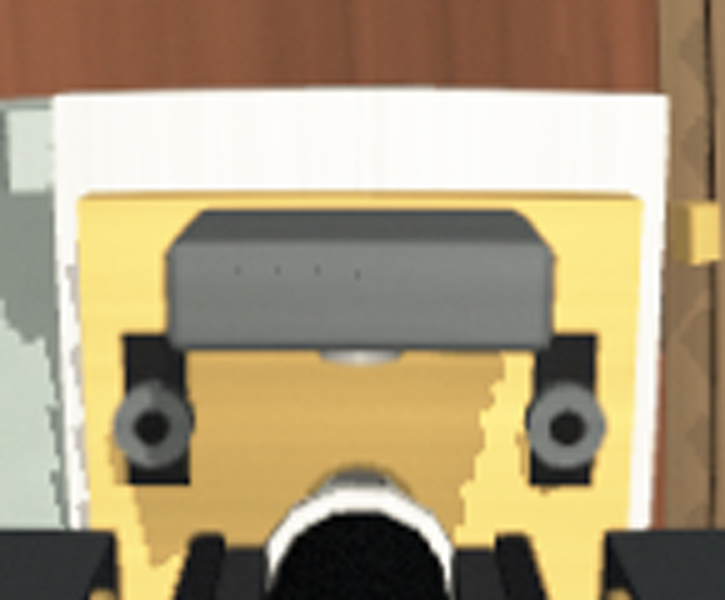

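Call:
{"api": "step_arm", "payload": {"motion": [[[0,0,0,0.7,0.1,-1.3,0],[0,0,0,1.5,0.1,-2.6,0],[0,0,0,2.2,0.1,-3.9,0],[0,0,0,3,0.1,-5.2,0],[0,0,0,3,0.1,-5.2,0]]]}}

```text
time_s: 15.9
position: [0.5133, 0.0483, 0.265]
tcp_rot: [[0.498, 0.07, 0.864], [-0.035, 0.998, -0.061], [-0.866, 0.0, 0.499]]
force: [-0.0, 2.4, -1.3]
opening: 0.248
```

```bash
python3 st.py w18z.png
```

```text
t 15.9 kin tip [  1.13   0.66 -26.99] F bed [-0.78  2.4  -1.  ] M bed [0.56 0.4  0.03] open 21.54160829630524 axis [-0.  0. -1.]
```

Call:
{"api": "step_arm", "payload": {"motion": [[[0,0,0,0.7,0,-1.3,0],[0,0,0,1.5,-0.1,-2.6,0],[0,0,0,2.2,-0.1,-3.9,0],[0,0,0,3,-0.2,-5.2,0],[0,0,0,3,-0.2,-5.2,0]]]}}

```text
time_s: 16.37
position: [0.5163, 0.0481, 0.2599]
tcp_rot: [[0.498, 0.07, 0.864], [-0.035, 0.998, -0.061], [-0.866, 0.0, 0.499]]
force: [-1.1, 1.5, -1.0]
opening: 0.248
```

```bash
python3 st.py w19z.png
```

```text
t 16.3667 kin tip [  1.16   0.64 -32.88] F bed [-1.53  1.44 -0.31] M bed [0.38 0.46 0.05] open 21.569615031071095 axis [-0.  0. -1.]
```

View pics/w19z.png

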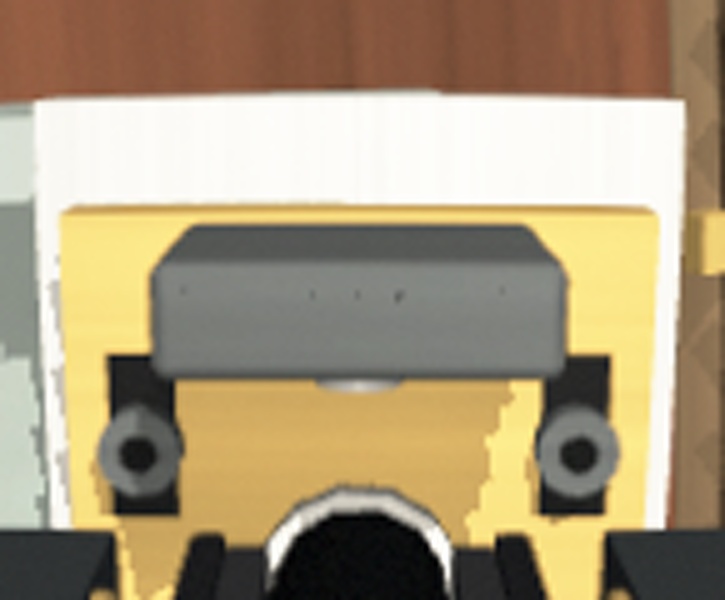

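Forces are low and the pin is well into the bed. I'll continue down to the shoulder.

Call:
{"api": "step_arm", "payload": {"motion": [[[0,0,0,0.7,0,-1.3,0],[0,0,0,1.5,-0.1,-2.6,0],[0,0,0,2.2,-0.1,-3.9,0],[0,0,0,2.7,-0.2,-4.7,0],[0,0,0,2.7,-0.2,-4.7,0]]]}}

```text
time_s: 16.83
position: [0.5189, 0.0479, 0.2553]
tcp_rot: [[0.498, 0.07, 0.864], [-0.035, 0.998, -0.061], [-0.866, 0.0, 0.499]]
force: [0.2, 1.4, -0.5]
opening: 0.248
```

```bash
python3 st.py w20z.png
```

```text
t 16.8333 kin tip [  1.17   0.63 -38.18] F bed [-0.2   1.39 -0.5 ] M bed [ 0.36  0.45 -0.04] open 21.58351623271601 axis [-0.  0. -1.]
```

Call:
{"api": "step_arm", "payload": {"motion": [[[0,0,0,0.4,0,-0.7,0],[0,0,0,0.8,0,-1.4,0],[0,0,0,1.2,-0.1,-2.1,0],[0,0,0,1.2,-0.1,-2.1,0]]]}}

```text
time_s: 17.22
position: [0.5201, 0.0479, 0.2532]
tcp_rot: [[0.498, 0.07, 0.864], [-0.035, 0.998, -0.061], [-0.866, -0.0, 0.5]]
force: [-2.1, 1.8, -0.4]
opening: 0.246
```

```bash
python3 st.py w21z.png
```

```text
t 17.2167 kin tip [  1.19   0.64 -40.58] F bed [-2.11  1.65  0.77] M bed [0.28 0.5  0.03] open 21.43468611030693 axis [-0.  0. -1.]
```

View pics/w21z.png

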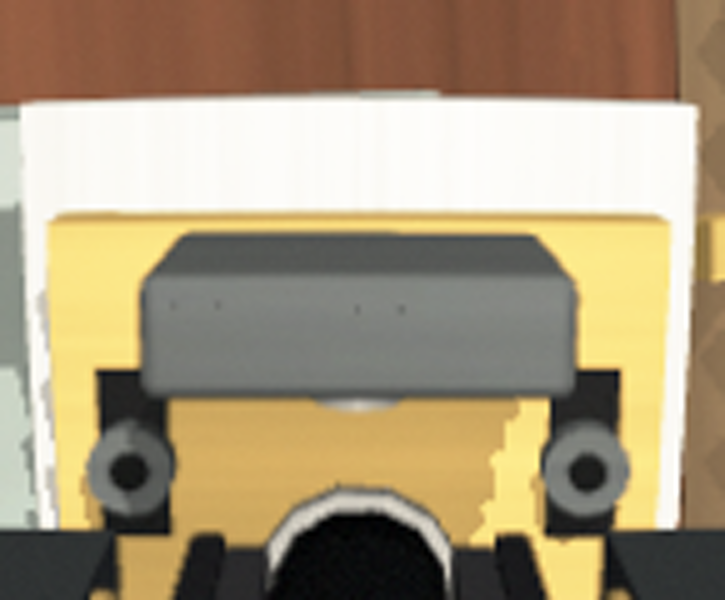

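Still no axial contact, so I'm going on in small steps.

Call:
{"api": "step_arm", "payload": {"motion": [[[0,0,0,0.3,0,-0.5,0],[0,0,0,0.5,0,-0.9,0],[0,0,0,0.8,0,-1.3,0],[0,0,0,0.8,0,-1.3,0]]]}}

```text
time_s: 17.6
position: [0.5201, 0.048, 0.2528]
tcp_rot: [[0.499, 0.07, 0.864], [-0.035, 0.998, -0.06], [-0.866, -0.0, 0.5]]
force: [-7.7, 1.0, 9.1]
opening: 0.245
```

```bash
python3 st.py w22z.png
```

```text
t 17.6 kin tip [  1.23   0.71 -40.95] F bed [-2.19  0.49 11.76] M bed [ 0.12  0.59 -0.01] open 21.281263741752298 axis [ 0.  0. -1.]
```

Call:
{"api": "step_arm", "payload": {"motion": [[[0,0,0,0.3,0,-0.5,0],[0,0,0,0.5,0,-0.8,0],[0,0,0,0.5,0,-0.8,0]]]}}

```text
time_s: 17.9
position: [0.5201, 0.048, 0.2527]
tcp_rot: [[0.5, 0.07, 0.863], [-0.036, 0.998, -0.06], [-0.866, -0.001, 0.501]]
force: [-11.6, 1.4, 15.9]
opening: 0.242
```

```bash
python3 st.py w23z.png; python3 - <<'E'
from h import *
c=cap('scene'); im=c['frame'][:,:,::-1]
cv2.imwrite('pics/s23z.png',cv2.resize(im[200:300,200:320],None,fx=6,fy=6,interpolation=cv2.INTER_CUBIC)[:600])
E
```

```text
t 17.9 kin tip [  1.29   0.71 -41.01] F bed [-2.16  0.59 19.59] M bed [ 0.01  0.56 -0.03] open 21.03631100059743 axis [ 0.  0. -1.]
```

View pics/s23z.png

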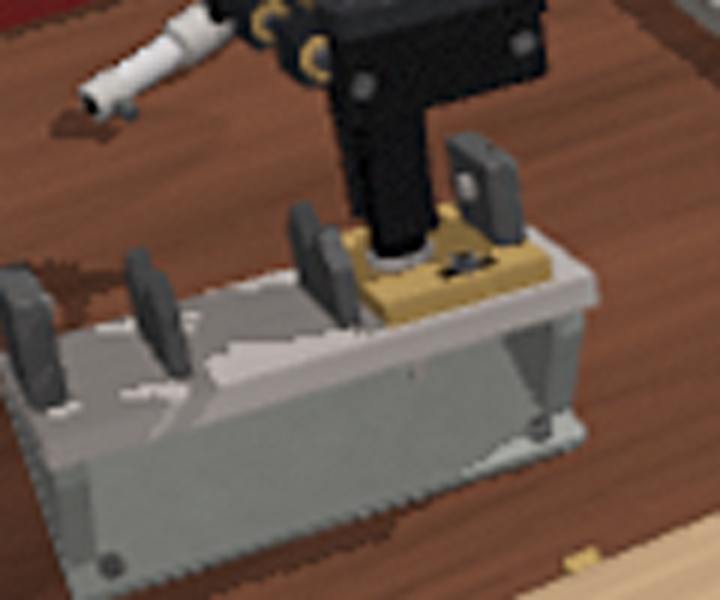

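Call:
{"api": "step_arm", "payload": {"motion": [[[0,0,0,-0.5,0,0.9,0],[0,0,0,-0.7,0,1.2,0],[0,0,0,-0.7,0,1.2,26],[0,0,0,-0.7,0,1.2,34],[0,0,0,-0.7,0,1.2,44],[0,0,0,-0.7,0,1.2,44],[0,0,0,-0.7,0,1.2,44],[0,0,0,-0.7,0,1.2,44]]]}}

```text
time_s: 18.67
position: [0.521, 0.0478, 0.2523]
tcp_rot: [[0.499, 0.07, 0.864], [-0.035, 0.998, -0.061], [-0.866, -0.0, 0.5]]
force: [-0.1, 0.1, -0.2]
opening: 0.494
```

```bash
python3 st.py w24z.png
```

```text
t 18.6667 kin tip [  1.55   0.55 -41.86] F bed [-0.21  0.11 -0.08] M bed [-0.02  0.22  0.  ] open 42.95710828309631 axis [-0.  0. -1.]
```

View pics/w24z.png

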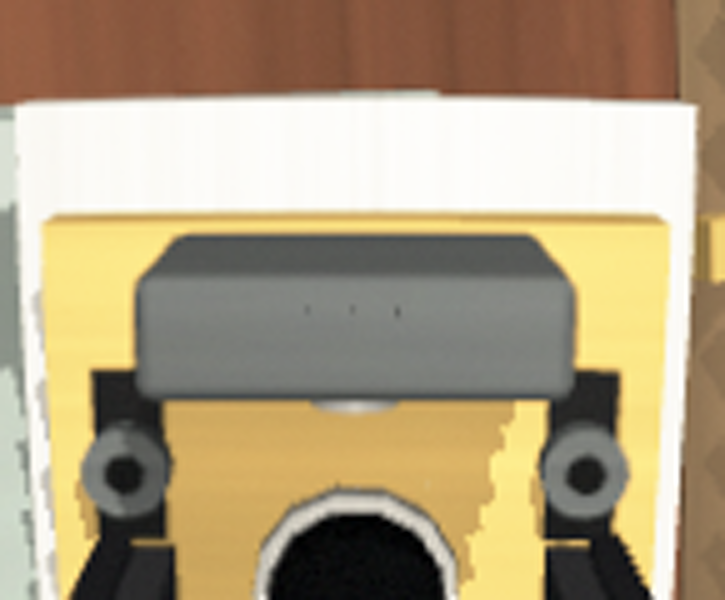

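Released cleanly. I'm withdrawing along the bed normal.

Call:
{"api": "step_arm", "payload": {"motion": [[[0,0,0,-5,0.4,8.7,44],[0,0,0,-15,1.1,26,44],[0,0,0,-28,2,48,44],[0,0,0,-45,3,78,44],[0,0,0,-60,-10,104,44],[0,0,0,-60,-30,104,44],[0,0,0,-60,-30,104,44],[0,0,0,-60,-30,104,44]]]}}

```text
time_s: 19.38
position: [0.4607, 0.0173, 0.3569]
tcp_rot: [[0.499, 0.072, 0.863], [-0.036, 0.997, -0.063], [-0.866, 0.0, 0.501]]
force: [-0.3, 0.2, -1.3]
opening: 0.508
```

```bash
python3 - <<'E'
from tipm import *
np.set_printoptions(precision=2,suppress=True)
print(bot.read_state()['time_s'],bot.read_state()['force'])
c=cap('wrist'); im=c['frame'][:,:,::-1]
cv2.imwrite('pics/w25z.png',cv2.resize(im[60:220,160:350],None,fx=4,fy=4,interpolation=cv2.INTER_CUBIC)[:600])
W=(fcloud(c)*1000)[:195].reshape(-1,3)
q=go('wrist',W,[621.4,40.2,74.8,-.0719,0,0.5],rod=False)
Bp=(W-q[:3])@Rbed(q[3]); 
top=Bp[(np.hypot(Bp[:,0],Bp[:,1])<14)&(Bp[:,2]>55)]; print('handle top z (expect 64)',np.median(top[:,2]),len(top),np.nanmedian(top,0))
c=cap('scene','s25.png'); im=c['frame'][:,:,::-1]
cv2.imwrite('pics/s25z.png',cv2.resize(im[200:300,200:320],None,fx=6,fy=6,interpolation=cv2.INTER_CUBIC)[:600])
E
```

```text
19.3833 [-0.34  0.19 -1.31]
wrist 7992 [621.37  40.77  74.65  -0.07  -0.23   1.57] yaw -4.17258656571984 0.502017665774817 0.04084732602199572
handle top z (expect 64) 63.63703784586622 569 [ 0.06  0.7  63.64]
```

View pics/w25z.png

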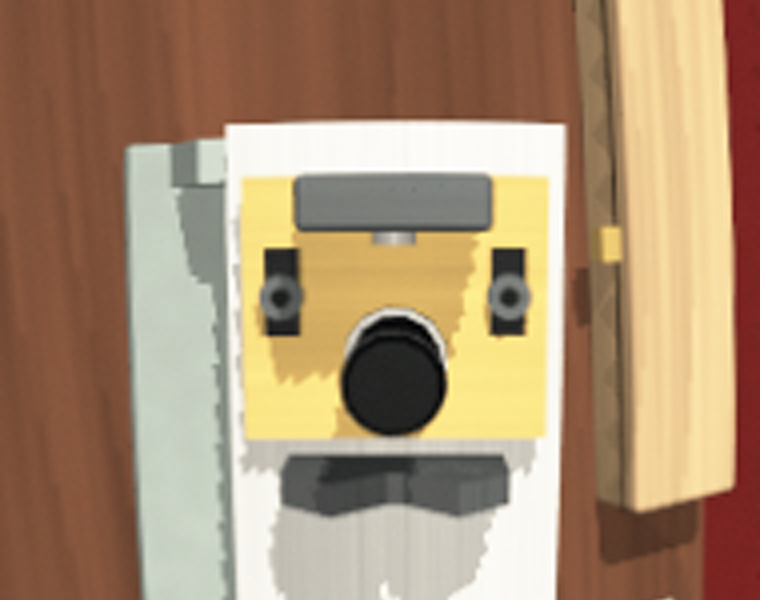

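View pics/s25z.png

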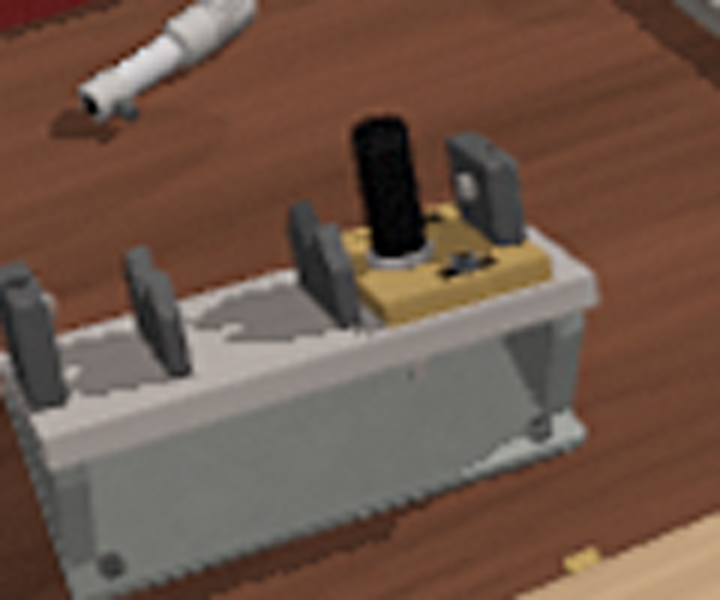

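View pics/s25.png

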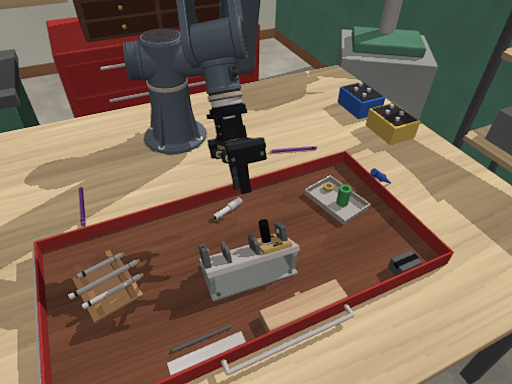

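```bash
python3 - <<'E'
from tipm import *
np.set_printoptions(precision=2,suppress=True)
ims=[cv2.resize(cv2.imread('pics/'+n)[140:200,350:420],None,fx=4,fy=4) for n in('scene0.png','s1.png','s3.png','s9.png','s25.png')]
cv2.imwrite('pics/blue.png',cv2.resize(np.hstack(ims),(800,137)))
q=np.array([621.37,40.5,74.65,np.radians(-4.12)])
hit,B,c=setup(q,160,60,4)
print('bed far',hit(228,125,0),hit(565,125,0),'foot far',hit(244,178,10),hit(548,178,10),'front',hit(246,437,10),hit(545,437,10))
print('handle top',hit(342,383,64),hit(446,383,64),hit(394,435,64))
print('shoulder far',hit(395,308,14),'vee',hit(282,485,20),hit(508,485,20))
E
```

```text
bed far [-42.72  59.92   0.  ] [42.89 59.75  0.  ] foot far [-37.32  45.68  10.  ] [37.44 45.54 10.  ] front [-38.   -19.53  10.  ] [ 37.7  -19.57  10.  ]
handle top [-10.47   1.45  64.  ] [10.76  1.43 64.  ] [ 0.13 -9.38 64.  ]
shoulder far [-0.13 13.16 14.  ] vee [-28.   -29.78  20.  ] [ 27.65 -29.8   20.  ]
```

View pics/blue.png

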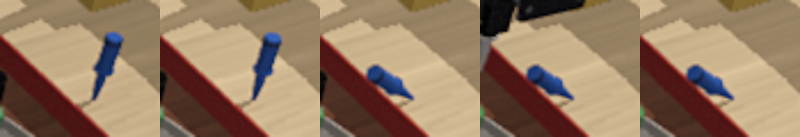

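```bash
python3 - <<'E'
from h import *
s=bot.read_state(); print(s['time_s'],s['qvel'].round(2)); print(bot.hand_in())
E
```

```text
19.4833 [ 0.65  0.78  0.04  0.24 -0.06 -0.44]
the job is handed in; nothing more can be done
None
```

I laid the chrome rod in the rack's free middle groove, then drove the black-handled pin through the anvil foot and bed. The job was handed in at about 19.5 s of the 54 s allowed, with the gripper open and well clear; no verdict is shown.

**Rod:** it lies level with its two neighbours in both camera views, with its middle about 2 mm from rack centre.

**Pin:** the shoulder met a hard stop, with the axial force rising to about 20 N and no further travel. The handle top measures 63.6 mm above the bed against 64 mm expected, so it reads as home and square.

**Anvil:** only the pin moved it, with at most about 4 N sideways. It came from about 5 mm out of line to roughly 0.5–1 mm. The readings disagree: the foot's far edge gives 0.8 mm, its front edge 1.6 mm and the depth fit 1.6 mm, but those same methods also read high before the pin went in. The fit clearance allows at most 1 mm, so I left it there.

**Everything else:** in the last scene view the green tube is standing, and the collar, micrometer head and other two rods look unmoved. The blue look-alike pin toppled onto the bench between 1.7 and 3.7 s, while the arm was at the gauge about half a metre away. It is still on the work surface.

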